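Fetch the mould insert from behind the standing parts

ROBOT

A 6-joint arm with a two-finger parallel gripper is mounted at the origin on the work surface. World frame = base frame: x ahead of the robot, y to its left, z up, the work surface at z = 0. Lengths are in m, angles in rad, forces in N, time in s.
With the tool pointing down it reaches from about 0.425 to 0.95 m from the base axis. Payload 3.5 kg.
Tool frame: the origin (TCP) lies on the centre line of the jaws, within the pads' length; the fingertips stand 22 mm ahead of it and the grasp point (between the pads) lies 3 mm ahead of it; z points along the fingers, y is the line along which they close (so a half turn about z gives the same grasp; the last joint's range is limited). The gripper opens to 85 mm and grips with 20 to 120 N. Pads are 22 mm wide; open, the fingers measure 114 mm over their backs; the gripper's body (76 mm by 85 mm) begins 54 mm behind the grasp point. The pads swing forward as they close: fully open they stand 13 mm farther back than shut.
Start: joints at [1.161, 0.286, 1.577, -0, 1.279, -0.15], TCP at [0.173, 0.652, 0.225] pointing down, gripper open.
Joint ranges: [-2.77, 2.77], [-0.9, 2.22], [0.21, 2.48], [-1.53, 4.67], [0.24, 2.81], [-2.84, 2.84]. Speed limits (rad/s): [2.79, 2.79, 3.14, 3.14, 3.14, 3.14].

INTERFACE

Orientations are given as a rotation vector (axis times angle).
In Python, from station import manip gives the robot as it stands.
- The arm moves only by the tool move_arm, never from a script. Its arguments are lists of equal length, an entry for each row: "delta_pos": the shift along the tool's x, y, z in m, a list of three; "rotation": the turn, a rotation vector about the tool's x, y, z in degrees, a list of three; "jaw": the closure, from -1 (fully open) to 1 (shut). In form: {"delta_pos": [[dx, dy, dz], ...], "rotation": [[wx, wy, wz], ...], "jaw": [jaw, ...]}. A call has exactly 8 rows; each row shifts and turns the commanded pose from where the row before left it, along the tool's axes as they then stand; what a row does not reach is not made up. A row lasts 1/10 s, in which the tool goes at most 50 mm and 8.59 degrees, less where a joint would pass 70% of its speed; a pose out of reach is approached as far as the arm can. A call with a gripper value outside its range is refused whole. The fingers move at their own pace and stop on an object; the grip force is fixed at half the most. Time passes only in rows, so rows that do not move let the fingers close, or fill a call up. It gives the time, the measured TCP pose, the force, the opening and the grip force at its end, in the units of the state.
- manip.get_state(): the state, without advancing time (a new reading comes with each control period).
- manip.grab_frame(name): name is "side" or "top"; returns a dict with "color" (384x512x3 uint8, red, green, blue), "fx", "fy", "cx", "cy" (pixels), "k1" (the pictures are not rectified: a ray, as slopes to the right and down, at radius r is drawn at 1 + k1 r^2 times it, then the intrinsics apply), "eye" and "orientation" of the camera in the world. Camera axes: x right, y down, z forward; pixel columns grow to the right and rows downward; lengths in m; the calibration is good to about 2 mm. A picture is of the moment at which its call begins. There is no depth.
- manip.hand_in(): hands the job in; it is judged then, once.
Trained networks look in the newest picture that a camera, given by its name, has taken for a name from the list of things; names that differ only in an ending like _2 or _b are one class to them, and where a whole thing is asked for, a point or a joint stands for the part that bears it (a point fixed in the world has none). Each returns a list of dicts, best first, with "confidence" (0 to 1); they miss things now and then, are a little off and sometimes report something else, mostly with a low value. They report only what shows in the picture. A call takes as long as a camera call. They do not tell look-alikes from the thing itself.
- manip.boxes_of(thing, camera): "centre" ([row, column] in pixels, amid what is visible of it).
- manip.outline_of(thing, camera): "mask" (384x512 bool, what is visible of it) and "centre" ([row, column] in pixels, amid what is visible of it).
- manip.spot_point(thing, camera): "centre" ([row, column] in pixels: a listed point, or the origin of a listed thing).
The state is a dict: "t": time; "joint_positions": joint angles; "joint_velocities": joint speeds; "tau": joint torques, N m; "tcp_pos": TCP position; "eef_rot": TCP orientation; "force": force on the tool from outside, world axes, zero at the start; "moment": the same for the moment, N m; "gripper_width": opening from 0.0 (shut) to 1.0 (fully open); "gripper_force": force on a finger pad.
Only numpy, scipy, OpenCV 4.12 (cv2) and the standard library are available. Lean on these libraries where they do the work, as an engineer would, in place of code of your own. Each camera call takes 0.05 s, during which the arm holds its last target. There are 200 camera calls.

TASK

The flat mould insert on the blue-edged mat is hemmed in by a row of three standing steel parts. Move all three aside to stand on the wooden board, leaving the insert where it lies until they are clear, then lay the insert flat and lengthwise, centred between the two end stops of the green inspection pad, and only after that put each of the three standing parts back upright on the very spot of the mat where it stood at the start. Set things down rather than dropping them, knock none of the standing parts over, and leave the spray can, the pin box and the wrench alone.

Things in the scene. Friction and masses are not known exactly. Their poses are not given: they have to be found in the camera images.
- bushing: Guide bushing: plain upright steel tube, outer diameter 36 mm, bore 20 mm, 60 mm tall, about 0.33 kg. Origin at the centre of its underside, z up. One of the three standing parts.
- corepin: Stepped core pin: steel, standing on a round foot 36 mm in diameter and 25 mm high, above it a shank 22 mm in diameter up to 78 mm total height, about 0.35 kg. Origin at the centre of its underside, z up. One of the three standing parts.
- block: Grooved setting block: steel, 34 x 34 mm and 54 mm tall, with a groove 14 mm wide and 12 mm deep across its top running along its y axis (so its -x and +x faces are whole to the top), about 0.42 kg. Origin at the centre of its underside, z up. One of the three standing parts.
- insert: Flat steel mould insert: bar 36 mm wide (its x), 120 mm long (its y), 18 mm thick, with a round boss 22 mm in diameter and 3 mm high on top near each end (y = +-42 mm). About 0.55 kg. Either way round is the same. Origin at the centre of its underside, z up. At the start it lies on the mat along the mat's y, some 7 mm from the standing parts.
- mat: Black rubber mat with a blue edge, 140 (x) x 190 (y) mm, 5 mm thick, fixed. Origin at the centre of its underside. At the start the three standing parts stand on it in a row along its y, in any order, centres 48 mm apart, 12 mm to the -x side of its middle; the insert is 31 mm to the +x side. It has no marks: each standing part's spot is where it stands at the start.
- board: Bare wooden board, 120 (x) x 230 (y) mm, top 10 mm above the bench, fixed: the side area for the three standing parts, any place and order on it. Origin at the centre of its underside.
- pad: Green inspection pad, 100 (x) x 190 (y) mm, flat top 10 mm above the bench, fixed, with two steel end stops 12 mm high across its ends (each 60 mm in x and 16 mm in y, at y = +-82 mm). The insert lies along the pad's y between the stops, which are 148 mm apart inside. Origin at the centre of its underside.
- spray: Bystander: spray can, 52 mm in diameter, 150 mm tall. Origin at the centre of its underside.
- pinbox: Bystander: grey open plastic box of pins, 90 (x) x 120 (y) x 35 mm. Origin at the centre of its underside.
- wrench: Bystander: flat steel wrench, 160 mm long along its x axis, lying on the bench.
Mind the look-alikes: they are no part of the job. Leave any orange or purple look-alike of the bushing alone.

How it is judged:
On the way, in this order (a step that is already met when the one before it is completed fails the run):
1. all three standing parts stand released on the wooden board, the insert still lying where it was (within 20 mm) (x of bushing in the frame of board between -0.056 and 0.056 m and y of bushing in the frame of board between -0.111 and 0.111 m and z of bushing in the frame of board between 0.006 and 0.014 m and angle between each of bushing, corepin, block's own z axis and vertical below 0.1 rad and linear speed of each of bushing, corepin, block below 0.02 m/s and angular speed of each of bushing, corepin, block below 0.15 rad/s and contact force between each of bushing, corepin, block and the fingers below 0.05 N and x of corepin in the frame of board between -0.056 and 0.056 m and y of corepin in the frame of board between -0.111 and 0.111 m and z of corepin in the frame of board between 0.006 and 0.014 m and x of block in the frame of board between -0.056 and 0.056 m and y of block in the frame of board between -0.111 and 0.111 m and z of block in the frame of board between 0.006 and 0.014 m and distance of insert from where it was at the start of the episode below 0.02 m), for 0.2 s.
2. the insert lies released, centred between the stops of the green pad, the three standing parts still on the board (x of insert in the frame of pad between -0.015 and 0.015 m and y of insert in the frame of pad between -0.013 and 0.013 m and angle between the y axis of insert and the y axis of pad, either way round below 0.15 rad and angle between insert's own z axis and vertical below 0.06 rad and z of insert in the frame of pad below 0.013 m and linear speed of each of insert, bushing, corepin, block below 0.02 m/s and angular speed of each of insert, bushing, corepin, block below 0.15 rad/s and contact force between each of insert, bushing, corepin, block and the fingers below 0.05 N and x of bushing in the frame of board between -0.056 and 0.056 m and y of bushing in the frame of board between -0.111 and 0.111 m and z of bushing in the frame of board between 0.006 and 0.014 m and angle between each of bushing, corepin, block's own z axis and vertical below 0.1 rad and x of corepin in the frame of board between -0.056 and 0.056 m and y of corepin in the frame of board between -0.111 and 0.111 m and z of corepin in the frame of board between 0.006 and 0.014 m and x of block in the frame of board between -0.056 and 0.056 m and y of block in the frame of board between -0.111 and 0.111 m and z of block in the frame of board between 0.006 and 0.014 m), for 0.2 s.
At the end, for the whole second after the job is handed in: The insert lies flat on the green pad, centre within 15 mm across and 13 mm along the pad's middle, its length within 0.15 rad of the pad's; bushing, core pin and block each stand upright (within 0.1 rad) within 15 mm of where they stood at the start; all four released and at rest (x of insert in the frame of pad between -0.015 and 0.015 m and y of insert in the frame of pad between -0.013 and 0.013 m and angle between the y axis of insert and the y axis of pad, either way round below 0.15 rad and angle between insert's own z axis and vertical below 0.06 rad and z of insert in the frame of pad below 0.013 m and linear speed of each of insert, bushing, corepin, block below 0.02 m/s and angular speed of each of insert, bushing, corepin, block below 0.15 rad/s and contact force between each of insert, bushing, corepin, block and the fingers below 0.05 N and distance of each of bushing, corepin, block from where it was at the start of the episode below 0.015 m and angle between each of bushing, corepin, block's own z axis and vertical below 0.1 rad); the robot touches nothing.
It fails at once if a bystander (spray can, pin box, wrench) moved more than 30 mm (distance of any of spray, pinbox, wrench from where it was at the start of the episode above 0.03 m).
It fails at once if a standing part knocked over (tilted more than 0.6 rad) (angle between any of bushing, corepin, block's own z axis and vertical above 0.6 rad).
It fails at once if one of the four parts dropped (falling out of the fingers faster than 0.6 m/s, about 18 mm of fall) ((linear speed of bushing above 0.6 m/s and contact force between bushing and the fingers below 0.05 N) or (linear speed of corepin above 0.6 m/s and contact force between corepin and the fingers below 0.05 N) or (linear speed of block above 0.6 m/s and contact force between block and the fingers below 0.05 N) or (linear speed of insert above 0.6 m/s and contact force between insert and the fingers below 0.05 N)).
It also fails if it takes over 149 s, if anything falls off the work surface, if the arm or the gripper's body presses on something with over 40 N, if the wrist force passes 120 N, or if a joint passes its speed limit or range.

## Working session

There is one attempt and no reset: what is moved stays moved. The work goes in short steps, Python scripts to look and compute and a tool call to move; the robot and the scene stay as the last step left them, time stands still between calls to the robot, and variables do not carry over. Pictures are saved under pics/ and viewed, at most 14 in all, crops included, and the job is handed in when it is done.

Besides the shell and the picture viewer there is one more tool, called by a JSON object that holds its "op" and its "data", one argument or row to a line. move_arm: Moves the arm, as the interface text tells. Its arguments: {"type":"object","properties":{"delta_pos":{"type":"array","items":{"type":"array","items":{"type":"number"}}},"rotation":{"type":"array","items":{"type":"array","items":{"type":"number"}}},"jaw":{"type":"array","items":{"type":"number"}}},"required":["delta_pos","rotation","jaw"]}

```bash
mkdir -p pics; ls
cat > h.py <<'E'
import numpy as np, cv2
from scipy.spatial.transform import Rotation as R
from station import manip
def cam(f):
    o=np.array(f["orientation"],float)
    M=o if o.shape==(3,3) else (R.from_rotvec(o).as_matrix() if o.size==3 else R.from_quat(o).as_matrix())
    return np.array(f["eye"]),M
def px2w(f,rc,z):
    e,M=cam(f); d=np.array([(rc[1]-f["cx"])/f["fx"],(rc[0]-f["cy"])/f["fy"]]); u=d.copy()
    for _ in range(20): u=d/(1+f["k1"]*(u@u))
    r=M@np.array([u[0],u[1],1]); return e+r*(z-e[2])/r[2]
def w2px(f,p):
    e,M=cam(f); c=M.T@(np.array(p)-e); u=c[:2]/c[2]; u=u*(1+f["k1"]*(u@u))
    return np.array([u[1]*f["fy"]+f["cy"],u[0]*f["fx"]+f["cx"]])
def save(f,n): cv2.imwrite("pics/"+n+".png",f["color"][:,:,::-1])
E
python3 - <<'E'
from h import *
for c in ["top","side"]:
    f=manip.grab_frame(c); save(f,c+"0")
    print(c,f["eye"],f["orientation"],f["fx"],f["k1"])
    for t in ["bushing","corepin","block","insert","mat","board","pad","spray","pinbox","wrench"]:
        for d in manip.spot_point(t,c)[:3]:
            z=0.005 if t in("bushing","corepin","block","insert") else 0
            print(t,np.round(d["centre"],1),round(d["confidence"],2),px2w(f,d["centre"],z)[:2].round(4))
print(manip.get_state())
E
```

```text
pics
top [ 0.40577921 -0.00097862  0.97731862] [-2.11149705  2.14957306 -0.22003006] 356.6709976582135 -0.10022553883964913
bushing [251.3 210.9] 0.65 [0.4115 0.1104]
bushing [229.8 158.6] 0.51 [0.471  0.2534]
bushing [271.1 160.6] 0.5 [0.3605 0.2455]
corepin [220.6 124.3] 0.68 [0.4972 0.3498]
block [218.4 145.7] 0.75 [0.5026 0.2901]
block [203.8 250.5] 0.52 [0.5386 0.0019]
insert [207.6 147.6] 0.76 [0.5324 0.2858]
mat [219.2 145.3] 0.8 [0.5009 0.2926]
mat [217.  363.5] 0.58 [ 0.4964 -0.3117]
board [215.6 363.3] 0.58 [ 0.5003 -0.3114]
pad [204.9 248.1] 0.95 [0.5363 0.0086]
spray [143.4 154.9] 0.64 [0.7181 0.2736]
pinbox [147.5 337.6] 0.88 [ 0.6978 -0.2509]
wrench [135.1 232.8] 0.73 [0.7387 0.0497]
side [0.54252874 0.71226425 0.57573823] [-0.06240456  2.76797385 -1.42069015] 365.73734817879154 -0.006252363326280248
bushing [291.  362.2] 0.73 [0.3626 0.2361]
bushing [299.3 297.3] 0.6 [0.4895 0.2612]
bushing [245.9 333.2] 0.56 [0.4035 0.1123]
corepin [339.6 294.6] 0.75 [0.4978 0.3463]
block [313.2 295.4] 0.66 [0.4944 0.2927]
block [223.6 187.9] 0.28 [0.7424 0.0494]
mat [316.6 288.1] 0.9
[... 376 characters left out ...]
7446 0.0392]
{'t': 1.1, 'joint_positions': array([ 1.16099674e+00,  2.86281266e-01,  1.57665621e+00,  5.91937296e-05,
        1.27861577e+00, -1.49987178e-01]), 'joint_velocities': array([ 0.0001666 ,  0.00225752,  0.0004561 , -0.00307972, -0.00146908,
        0.00177399]), 'tau': array([ 3.64768448e-05, -4.05987167e+01, -2.92937440e+01, -2.09618670e-04,
        4.77829763e-04, -7.07959217e-06]), 'tcp_pos': array([0.17335726, 0.65236263, 0.22456111]), 'eef_rot': array([-4.06986396e-01, -3.11507505e+00, -8.40763419e-05]), 'force': array([-0.08073319, -1.0050591 ,  0.71119337]), 'moment': array([-0.00870331,  0.01889817, -0.03108112]), 'gripper_force': 0.0, 'gripper_width': 1.0031030154641023}
```

Run:
```python
import cv2
a=cv2.imread("pics/top0.png");cv2.imwrite("pics/top0c.png",cv2.resize(a[120:300,90:290],(800,720))[:600] if 0 else cv2.resize(a[130:290,90:290],(750,600),interpolation=cv2.INTER_CUBIC))
```

```text
(no output)
```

View pics/top0.png

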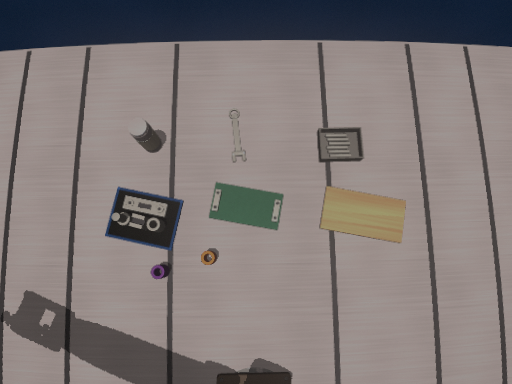

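View pics/top0c.png

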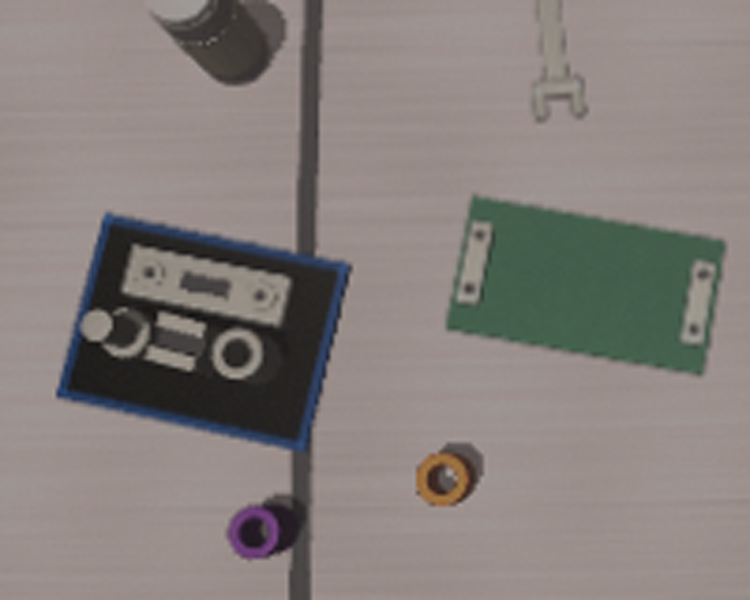

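View pics/side0.png

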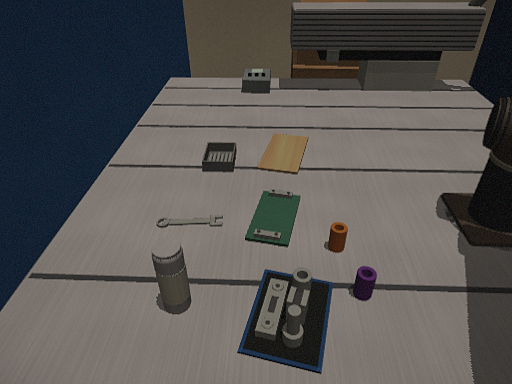

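The mat carries the core pin (top crop ~(97,325)), block and bushing (~(238,352)) in a row, with the insert above them. Orange and purple tubes are the look-alikes; the board is at (363,215). Next I fit poses from the masks.

```bash
cat >> h.py <<'E'
def rect(f,mask,z):
    m=(mask.astype(np.uint8)); cs,_=cv2.findContours(m,cv2.RETR_EXTERNAL,cv2.CHAIN_APPROX_NONE)
    c=max(cs,key=cv2.contourArea)[:,0,:]
    P=np.array([px2w(f,(q[1],q[0]),z)[:2] for q in c]).astype(np.float32)
    (cx,cy),(w,h),a=cv2.minAreaRect(P*1000)
    return cx/1000,cy/1000,w,h,a
E
python3 - <<'E'
from h import *
fs={c:manip.grab_frame(c) for c in("top","side")}
for t,z in [("mat",.005),("board",.01),("pad",.01),("insert",.023),("bushing",.065),("corepin",.083),("block",.059)]:
  for c,f in fs.items():
    for d in manip.outline_of(t,c)[:4]:
        m=d["mask"]; print(t,c,round(d["confidence"],2),m.sum(),np.round(d["centre"]),np.round(rect(f,m,z),4))
# colour: bright ring top etc.
s=manip.get_state(); print(R.from_rotvec(s["eef_rot"]).as_matrix().round(3))
E
```

```text
mat top 0.81 2299 [215. 150.] [  0.5054   0.297  195.8285 144.6569  77.0355]
mat side 0.66 4259 [334. 303.] [  0.5065   0.2955 192.4296 141.0728  77.5077]
mat side 0.44 1490 [154. 284.] [  0.5062  -0.3086 249.2889 122.4792  78.2493]
board top 0.97 3619 [216. 363.] [  0.5052  -0.3082 234.9438 126.3842  77.165 ]
board side 0.85 1444 [154. 285.] [  0.5064  -0.3012 240.9479 120.0357  77.9278]
pad top 0.64 2468 [206. 250.] [5.338000e-01 1.450000e-02 1.914644e+02 9.812820e+01 7.907490e+01]
pad side 0.84 2203 [218. 275.] [5.346000e-01 1.330000e-02 2.095329e+02 1.003807e+02 7.885620e+01]
insert top 0.71 584 [211. 147.] [  0.5354   0.286  120.1109  37.1782  77.4278]
insert side 0.63 1184 [314. 275.] [  0.537    0.2929 127.4264  37.919   77.7094]
insert side 0.37 2256 [274. 169.] [  0.7416   0.2173  63.7063 214.4538  21.2706]
bushing top 0.6 230 [274. 159.] [ 0.3636  0.2319 45.903  34.6708 89.6993]
bushing top 0.57 163 [256. 210.] [ 0.3958  0.1096 37.9415 32.3378 89.2259]
bushing top 0.5 189 [227. 153.] [ 0.4798  0.2461 43.9496 32.0866 71.2603]
bushing side 0.89 612 [285. 364.] [ 0.3745  0.2675 81.4798 34.1901 68.9864]
bushing side 0.74 403 [282. 300.] [ 0.4858  0.2639 58.8598 34.2953 85.8041]
bushing side 0.66 421 [235. 336.] [ 0.4067  0.1483 86.9849 33.6023 76.1934]
corepin top 0.46 193 [218. 122.] [ 0.4953  0.3294 45.0099 33.0067 89.4692]
corepin side 0.89 633 [331. 295.] [ 0.5042  0.3705 72.0934 31.6663 78.5681]
block top 0.57 197 [217. 140.] [ 0.4905  0.2925 41.3361 34.4619 79.0553]
block side 0.74 385 [299. 301.] [ 0.4961  0.314  69.1474 35.1173 77.13  ]
[[-0.966  0.257 -0.   ]
 [ 0.257  0.966 -0.   ]
 [-0.    -0.    -1.   ]]
```

```bash
cat >> h.py <<'E'
YAW=np.deg2rad(77.4-90)
def circ(r): a=np.linspace(0,2*np.pi,40); return np.c_[r*np.cos(a),r*np.sin(a)]
def box(w,l): return np.array([[w,l],[w,-l],[-w,-l],[-w,l]])/2
SH={"bushing":[[(circ(.018),0),(circ(.018),.06)]],"corepin":[[(circ(.018),0),(circ(.018),.025)],[(circ(.011),.025),(circ(.011),.078)]],
"block":[[(box(.034,.034),0),(box(.034,.034),.054)]],"insert":[[(box(.036,.12),0),(box(.036,.12),.018)]]}
def sil(f,t,x,y,z0,yaw,S=4):
    m=np.zeros((384*S,512*S),np.uint8); c,s=np.cos(yaw),np.sin(yaw)
    for part in SH[t]:
        P=np.array([w2px(f,[x+c*a-s*b,y+s*a+c*b,z0+z])[::-1] for o,z in part for a,b in o])
        cv2.fillConvexPoly(m,cv2.convexHull(np.round((P+.5)*S).astype(np.int32)),1)
    return cv2.resize(m.astype(np.float32),(512,384),interpolation=cv2.INTER_AREA)
def fit(f,t,mask,x,y,z0,yaw=YAW):
    from scipy.optimize import minimize
    mk=mask.astype(float)
    def J(p): q=sil(f,t,p[0],p[1],z0,p[2]*.0+yaw if len(p)>2 else yaw); return -np.minimum(q,mk).sum()/np.maximum(q,mk).sum()
    r=minimize(J,[x,y],method="Nelder-Mead",options=dict(initial_simplex=[[x,y],[x+.01,y],[x,y+.01]],xatol=2e-4,fatol=1e-3)); return r.x,-r.fun
E
python3 - <<'E'
from h import *
G={"bushing":(.484,.25),"corepin":(.505,.345),"block":(.495,.297),"insert":(.536,.289)}
for c in("top","side"):
    f=manip.grab_frame(c)
    for t,g in G.items():
        for d in manip.outline_of(t,c)[:4]:
            p=w2px(f,[*g,.03])
            if np.hypot(*(p-d["centre"]))<18:
                x,v=fit(f,t,d["mask"],*g,.005); print(c,t,x.round(4),round(v,3))
E
```

```text
top bushing [0.4836 0.2535] 0.898
top corepin [0.5011 0.348 ] 0.908
top block [0.4932 0.3004] 0.844
top insert [0.537  0.2907] 0.921
side bushing [0.4822 0.2364] 0.652
side corepin [0.503  0.3436] 0.898
side block [0.493  0.2956] 0.612
side insert [0.5367 0.2876] 0.952
```

{"op": "move_arm", "data": {
  "delta_pos": [
    [0, 0, 0],
    [0, 0, 0],
    [0, 0, 0],
    [0, 0, 0],
    [0, 0, 0],
    [0, 0, 0],
    [0, 0, 0],
    [0, 0, 0]
  ],
  "rotation": [
    [0, 0, 8],
    [0, 0, 8],
    [0, 0, 8],
    [0, 0, 8],
    [0, 0, 8],
    [0, 0, 8],
    [0, 0, 8],
    [0, 0, 8]
  ],
  "jaw": [-1, -1, -1, -1, -1, -1, -1, -1]
}}

```text
t: 3.2
tcp_pos: [0.1734, 0.6524, 0.2245]
eef_rot: [2.003, 2.42, 0.0]
force: [-0.5, -0.3, 0.2]
gripper_width: 1.003
gripper_force: 0.0
```

{"op": "move_arm", "data": {
  "delta_pos": [
    [0, 0, 0],
    [0, 0, 0],
    [0, 0, 0],
    [-0.0227, 0.039, 0],
    [-0.0227, 0.039, 0],
    [-0.0227, 0.039, 0],
    [-0.0227, 0.039, 0],
    [-0.0227, 0.039, 0]
  ],
  "rotation": [
    [0, 0, 8],
    [0, 0, 8],
    [0, 0, 7.7],
    [0, 0, 0],
    [0, 0, 0],
    [0, 0, 0],
    [0, 0, 0],
    [0, 0, 0]
  ],
  "jaw": [-1, -1, -1, -1, -1, -1, -1, -1]
}}

```text
t: 4.0
tcp_pos: [0.34, 0.4978, 0.2248]
eef_rot: [-2.451, -1.965, -0.001]
force: [1.2, 0.6, 1.2]
gripper_width: 0.998
gripper_force: 0.0
```

{"op": "move_arm", "data": {
  "delta_pos": [
    [-0.0227, 0.039, 0],
    [-0.0227, 0.039, 0],
    [-0.0227, 0.039, 0],
    [-0.0227, 0.039, 0],
    [-0.0227, 0.039, 0],
    [0, 0, 0],
    [0, 0, 0],
    [0, 0, 0]
  ],
  "rotation": [
    [0, 0, 0],
    [0, 0, 0],
    [0, 0, 0],
    [0, 0, 0],
    [0, 0, 0],
    [0, 0, 0],
    [0, 0, 0],
    [0, 0, 0]
  ],
  "jaw": [-1, -1, -1, -1, -1, -1, -1, -1]
}}

```text
t: 4.8
tcp_pos: [0.5039, 0.3464, 0.2244]
eef_rot: [-2.451, -1.965, 0.0]
force: [-0.3, 0.1, -0.3]
gripper_width: 0.998
gripper_force: 0.0
```

```bash
cat >> h.py <<'E'
X=np.array([np.sin(-YAW),np.cos(YAW),0]);Y=np.array([np.cos(YAW),np.sin(YAW),0])
def st(*targets):
    s=manip.get_state(); p=s["tcp_pos"]; M=R.from_rotvec(s["eef_rot"]).as_matrix()
    print("t",round(s["t"],2),"tcp",p.round(4),"yaw_y",np.degrees(np.arctan2(M[1,1],M[0,1])).round(2),"tilt",M[:2,2].round(4),"w",round(s["gripper_width"],3),"gf",round(s["gripper_force"],1),"F",np.round(s["force"],1),"q",s["joint_positions"].round(2))
    for g in targets:
        print("  to",g,"tool delta",(M.T@(np.array(g)-p)).round(4))
E
python3 -c "
from h import *
st((.5043,.3457,.06),(.4938,.2988,.06),(.4833,.2519,.06))"
```

```text
t 4.8 tcp [0.5039 0.3464 0.2244] yaw_y -12.55 tilt [-0.0005  0.0002] w 0.998 gf 0.0 F [-0.3  0.1 -0.3] q [0.44 0.15 1.74 0.   1.25 0.66]
  to (0.5043, 0.3457, 0.06) tool delta [-0.0006  0.0007  0.1644]
  to (0.4938, 0.2988, 0.06) tool delta [-0.0486  0.0006  0.1644]
  to (0.4833, 0.2519, 0.06) tool delta [-0.0967  0.0006  0.1644]
```

{"op": "move_arm", "data": {
  "delta_pos": [
    [0, 0, 0.04],
    [0, 0, 0.04],
    [0, 0, 0.035],
    [0, 0, 0.025],
    [0, 0, 0.015],
    [0, 0, 0.009],
    [0, 0, 0],
    [0, 0, 0]
  ],
  "rotation": [
    [0, 0, 0],
    [0, 0, 0],
    [0, 0, 0],
    [0, 0, 0],
    [0, 0, 0],
    [0, 0, 0],
    [0, 0, 0],
    [0, 0, 0]
  ],
  "jaw": [-1, -1, -1, -1, -1, -1, -1, -1]
}}

```text
t: 5.6
tcp_pos: [0.5053, 0.3466, 0.062]
eef_rot: [2.451, 1.965, 0.004]
force: [0.6, -1.0, -0.2]
gripper_width: 1.001
gripper_force: 0.0
```

```bash
python3 -c "
from h import *
st((.5043,.3457,.06))
f=manip.grab_frame('side');cv2.imwrite('pics/g1.png',cv2.resize(f['color'][200:380,200:400,::-1],(666,600),interpolation=cv2.INTER_CUBIC))"
```

```text
t 5.6 tcp [0.5053 0.3466 0.062 ] yaw_y -12.56 tilt [0.0022 0.001 ] w 1.001 gf 0.0 F [ 0.6 -1.  -0.2] q [ 0.44  0.33  1.84 -0.    0.97  0.65]
  to (0.5043, 0.3457, 0.06) tool delta [-0.0011 -0.0008  0.002 ]
```

View pics/g1.png

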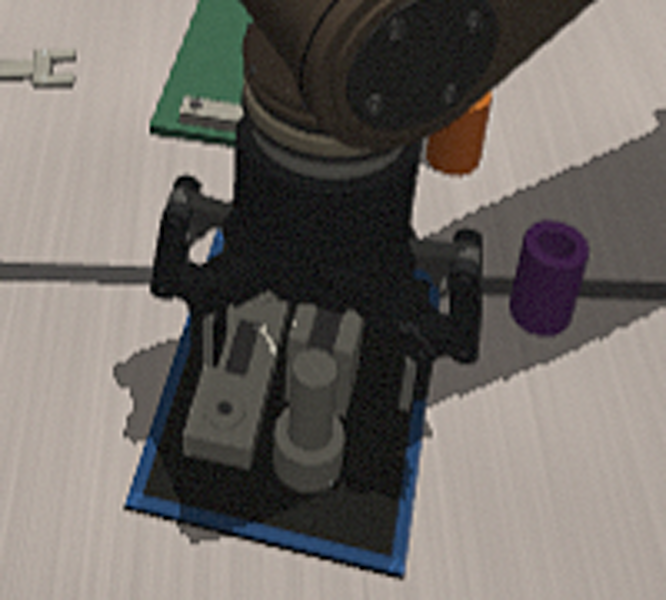

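```bash
python3 -c "
from h import *
f=manip.grab_frame('side')
p=manip.get_state()['tcp_pos']
for n,q in dict(tcp=p,body=p+[0,0,.051],fl=p+.0425*Y,fr=p-.0425*Y,pintop=(.5043,.3457,.083),pinfoot=(.5043,.3457,.03)).items(): print(n,((w2px(f,q)-[200,200])*3.333).round()[::-1])
"
```

```text
tcp [306. 397.]
body [311. 330.]
fl [221. 378.]
fr [393. 417.]
pintop [311. 369.]
pinfoot [305. 435.]
```

```bash
python3 -c "
from h import *
f=manip.grab_frame('side');a=f['color'][240:350,220:360,::-1].astype(float)
p=manip.get_state()['tcp_pos']
a=(255*(a/255)**.45).astype(np.uint8);a=cv2.resize(a,None,fx=5,fy=5,interpolation=cv2.INTER_CUBIC)
for s in(1,-1):
  for z in (-.022+.013,.015):
    for x in(-.011,.011):
      r=(w2px(f,p+s*.0425*Y+x*X+[0,0,z])-[240,220])*5; cv2.circle(a,(int(r[1]),int(r[0])),4,(0,255,0),1)
cv2.imwrite('pics/g2.png',a)"
```

```text
(no output)
```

View pics/g2.png

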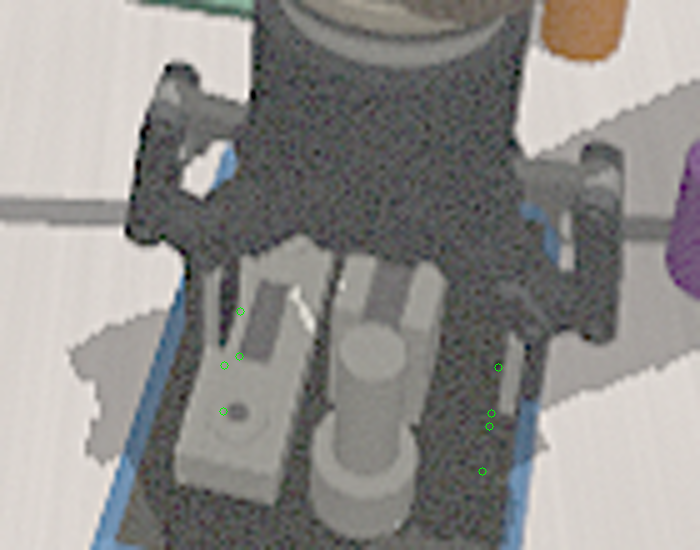

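The side view shows the fingers further from the camera, or higher, than forward kinematics says. I'll check against the top camera before closing.

```bash
python3 -c "
from h import *
f=manip.grab_frame('top');r0,c0=160,80;a=f['color'][r0:r0+110,c0:c0+140,::-1].astype(float)
p=manip.get_state()['tcp_pos']
a=(255*(a/255)**.45).astype(np.uint8);a=cv2.resize(a,None,fx=5,fy=5,interpolation=cv2.INTER_CUBIC)
for s in(1,-1):
  for z in (-.022+.013,.015):
    for x in(-.011,.011):
      r=(w2px(f,p+s*.0425*Y+x*X+[0,0,z])-[r0,c0])*5; cv2.circle(a,(int(r[1]),int(r[0])),4,(0,255,0),1)
for sx in(1,-1):
  for sy in (1,-1):
      r=(w2px(f,p+sx*.04*X+sy*.04*Y+[0,0,.051])-[r0,c0])*5; cv2.circle(a,(int(r[1]),int(r[0])),4,(0,0,255),1)
cv2.imwrite('pics/g3.png',a)"
```

```text
(no output)
```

View pics/g3.png

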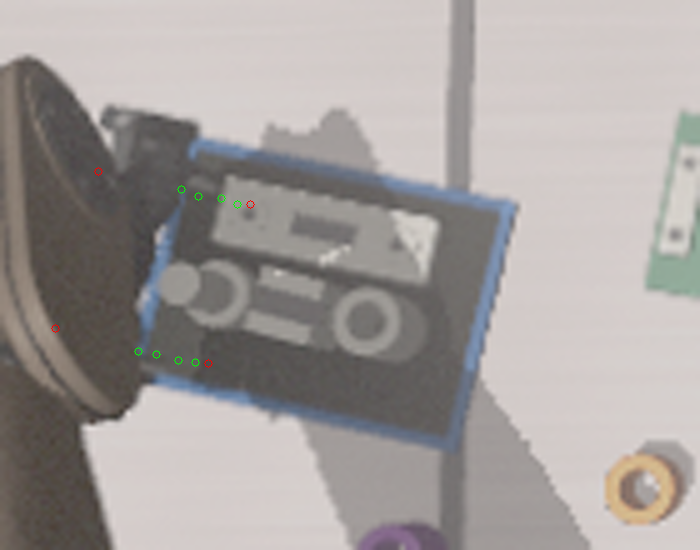

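{"op": "move_arm", "data": {
  "delta_pos": [
    [0, 0, 0.005],
    [0, 0, 0.005],
    [0, 0, 0.005],
    [0, 0, 0.005],
    [0, 0, 0],
    [0, 0, 0],
    [0, 0, 0],
    [0, 0, 0]
  ],
  "rotation": [
    [0, 0, 0],
    [0, 0, 0],
    [0, 0, 0],
    [0, 0, 0],
    [0, 0, 0],
    [0, 0, 0],
    [0, 0, 0],
    [0, 0, 0]
  ],
  "jaw": [-1, -1, -1, -1, -1, -1, -1, -1]
}}

```text
t: 6.6
tcp_pos: [0.5048, 0.3459, 0.0408]
eef_rot: [2.451, 1.965, 0.001]
force: [-0.3, 0.1, 0.1]
gripper_width: 1.001
gripper_force: 0.0
```

```bash
python3 -c "
from h import *
st((.5043,.3457,.06))
out=[]
p=manip.get_state()['tcp_pos']
for c,r0,c0 in(('side',230,220),('top',160,80)):
  f=manip.grab_frame(c);a=f['color'][r0:r0+120,c0:c0+140,::-1].astype(float)
  a=(255*(a/255)**.4).astype(np.uint8);a=cv2.resize(a,None,fx=5,fy=5,interpolation=cv2.INTER_CUBIC)
  for s in(1,-1):
   for z,col in ((-.009,(0,255,0)),(.021,(0,0,255))):
    for x in(-.011,.011):
      r=(w2px(f,p+s*.0497*Y+x*X+[0,0,z])-[r0,c0])*5; cv2.circle(a,(int(r[1]),int(r[0])),4,col,1)
  out.append(a)
  cv2.imwrite('pics/h_%s.png'%c,a)
b=np.hstack([o[:600,:560] for o in out]);cv2.imwrite('pics/h.png',cv2.resize(b,(800,429)))"
```

```text
t 6.6 tcp [0.5048 0.3459 0.0408] yaw_y -12.58 tilt [0.0005 0.0002] w 1.001 gf 0.0 F [-0.3  0.1  0.1] q [0.44 0.36 1.85 0.   0.93 0.65]
  to (0.5043, 0.3457, 0.06) tool delta [-0.0003 -0.0004 -0.0192]
```

View pics/h.png

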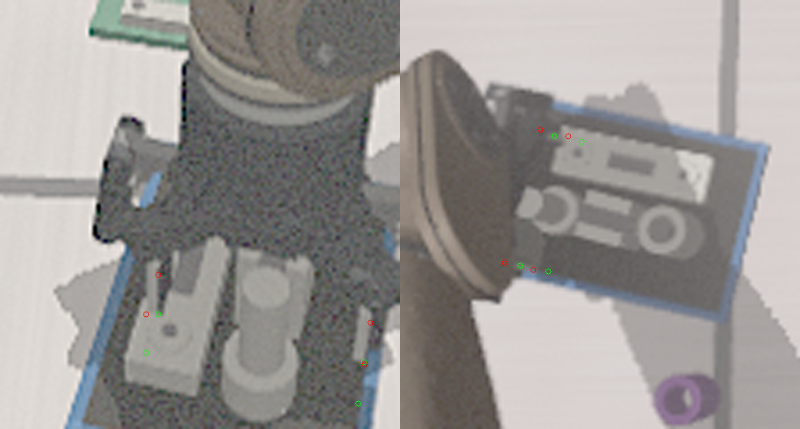

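{"op": "move_arm", "data": {
  "delta_pos": [
    [0, 0, -0.007],
    [0, 0, -0.007],
    [0, 0, 0],
    [0, 0, 0],
    [0, 0, 0],
    [0, 0, 0],
    [0, 0, 0],
    [0, 0, 0]
  ],
  "rotation": [
    [0, 0, 0],
    [0, 0, 0],
    [0, 0, 0],
    [0, 0, 0],
    [0, 0, 0],
    [0, 0, 0],
    [0, 0, 0],
    [0, 0, 0]
  ],
  "jaw": [-1, -1, -0.6, -0.4, -0.2, 0, 0.1, 0.1]
}}

```text
t: 7.5
tcp_pos: [0.5044, 0.3457, 0.0543]
eef_rot: [-2.451, -1.964, 0.001]
force: [0.6, -0.7, 0.1]
gripper_width: 0.451
gripper_force: 0.0
```

```bash
python3 -c "
from h import *
st()
out=[]
p=manip.get_state()['tcp_pos'];w=manip.get_state()['gripper_width']*.0425
for c,r0,c0 in(('side',240,230),('top',170,80)):
  f=manip.grab_frame(c);a=f['color'][r0:r0+100,c0:c0+100,::-1].astype(float)
  a=(255*(a/255)**.4).astype(np.uint8);a=cv2.resize(a,None,fx=4,fy=4,interpolation=cv2.INTER_CUBIC)
  for s in(1,-1):
   for z,col in ((-.017,(0,255,0)),(.013,(0,0,255))):
    for x in(-.011,.011):
      r=(w2px(f,p+s*w*Y+x*X+[0,0,z])-[r0,c0])*4; cv2.circle(a,(int(r[1]),int(r[0])),3,col,1)
  out.append(a)
cv2.imwrite('pics/k.png',np.hstack(out))"
```

```text
t 7.5 tcp [0.5044 0.3457 0.0543] yaw_y -12.59 tilt [-0.0004 -0.0002] w 0.451 gf 0.0 F [ 0.6 -0.7  0.1] q [0.44 0.34 1.85 0.   0.96 0.65]
```

View pics/k.png

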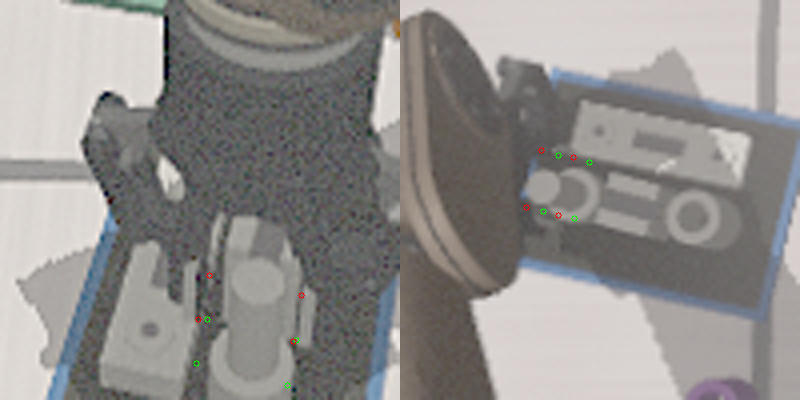

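{"op": "move_arm", "data": {
  "delta_pos": [
    [0, 0, 0],
    [0, 0, 0],
    [0, 0, 0],
    [0, 0, 0],
    [0, 0, 0],
    [0, 0, 0],
    [0, 0, 0],
    [0, 0, 0]
  ],
  "rotation": [
    [0, 0, 0],
    [0, 0, 0],
    [0, 0, 0],
    [0, 0, 0],
    [0, 0, 0],
    [0, 0, 0],
    [0, 0, 0],
    [0, 0, 0]
  ],
  "jaw": [0.3, 0.4, 0.5, 0.6, 0.8, 1, 1, 1]
}}

```text
t: 8.4
tcp_pos: [0.5044, 0.3459, 0.0547]
eef_rot: [-2.451, -1.965, 0.0]
force: [-4.1, -0.4, 3.9]
gripper_width: 0.225
gripper_force: 58.8
```

```bash
python3 -c "
from h import *
st()
p=manip.get_state()['tcp_pos'];out=[]
for c,r0,c0 in(('side',240,230),('top',170,80)):
  f=manip.grab_frame(c);a=f['color'][r0:r0+100,c0:c0+100,::-1].astype(float)
  a=(255*(a/255)**.4).astype(np.uint8);out.append(cv2.resize(a,None,fx=4,fy=4,interpolation=cv2.INTER_CUBIC))
cv2.imwrite('pics/k2.png',np.hstack(out))"
```

```text
t 8.4 tcp [0.5044 0.3459 0.0547] yaw_y -12.58 tilt [-0.0003  0.0001] w 0.225 gf 58.8 F [-4.1 -0.4  3.9] q [0.44 0.34 1.85 0.   0.96 0.65]
```

View pics/k2.png

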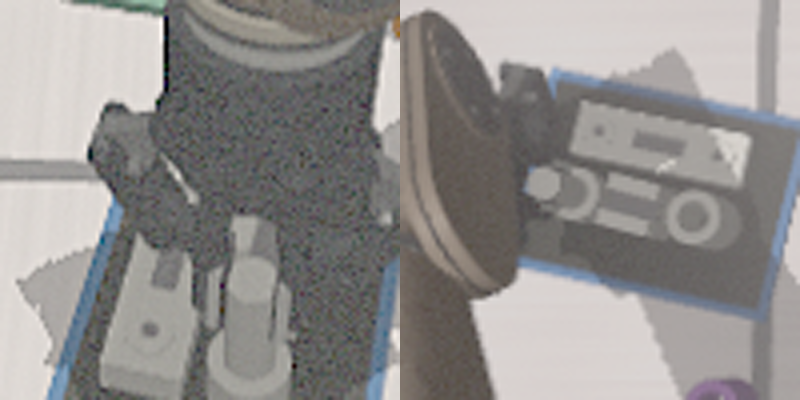

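{"op": "move_arm", "data": {
  "delta_pos": [
    [0, 0, -0.003],
    [0, 0, -0.003],
    [0, 0, -0.004],
    [0, 0, -0.005],
    [0, 0, 0],
    [0, 0, 0],
    [0, 0, 0],
    [0, 0, 0]
  ],
  "rotation": [
    [0, 0, 0],
    [0, 0, 0],
    [0, 0, 0],
    [0, 0, 0],
    [0, 0, 0],
    [0, 0, 0],
    [0, 0, 0],
    [0, 0, 0]
  ],
  "jaw": [1, 1, 1, 1, 1, 1, 1, 1]
}}

```text
t: 9.3
tcp_pos: [0.5043, 0.3457, 0.0693]
eef_rot: [-2.451, -1.965, 0.001]
force: [0.4, 0.4, -4.9]
gripper_width: 0.228
gripper_force: 58.7
```

```bash
python3 -c "
from h import *
st()
p=manip.get_state()['tcp_pos'];out=[]
for c,r0,c0 in(('side',240,230),('top',170,80)):
  f=manip.grab_frame(c);a=f['color'][r0:r0+100,c0:c0+100,::-1].astype(float)
  for d in manip.outline_of('corepin',c)[:2]:
    for z in(.005,.02):
      x,v=fit(f,'corepin',d['mask'],.504,.346,z); print(c,z,x.round(4),round(v,3))
  a=(255*(a/255)**.4).astype(np.uint8);out.append(cv2.resize(a,None,fx=4,fy=4,interpolation=cv2.INTER_CUBIC))
cv2.imwrite('pics/k3.png',np.hstack(out))"
```

```text
t 9.3 tcp [0.5043 0.3457 0.0693] yaw_y -12.58 tilt [-0.0004 -0.0002] w 0.228 gf 58.7 F [ 0.4  0.4 -4.9] q [ 0.44  0.32  1.84 -0.    0.98  0.65]
side 0.005 [0.5032 0.3318] 0.908
side 0.02 [0.5044 0.3417] 0.879
top 0.005 [0.5054 0.3525] 0.873
top 0.02 [0.5038 0.3465] 0.876
```

View pics/k3.png

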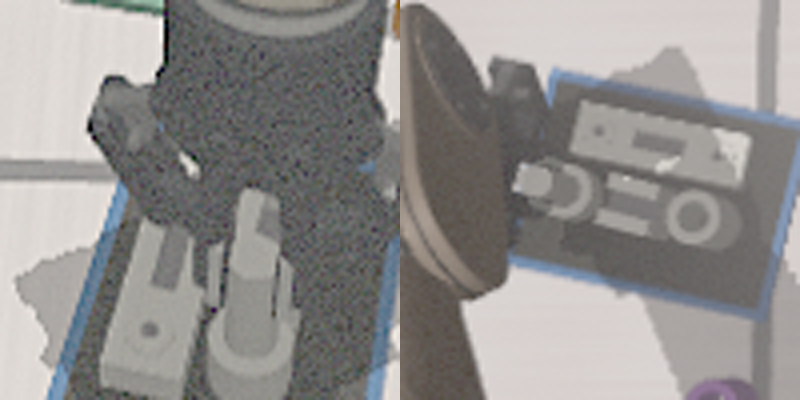

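{"op": "move_arm", "data": {
  "delta_pos": [
    [0, 0, -0.02],
    [0, 0, -0.03],
    [0, 0, -0.03],
    [0, 0, -0.02],
    [-0.0196, 0.004, 0],
    [-0.0392, 0.008, 0],
    [-0.0441, 0.009, 0],
    [-0.0441, 0.009, 0]
  ],
  "rotation": [
    [0, 0, 0],
    [0, 0, 0],
    [0, 0, 0],
    [0, 0, 0],
    [0, 0, 0],
    [0, 0, 0],
    [0, 0, 0],
    [0, 0, 0]
  ],
  "jaw": [1, 1, 1, 1, 1, 1, 1, 1]
}}

```text
t: 10.3
tcp_pos: [0.5014, 0.1946, 0.1695]
eef_rot: [2.45, 1.966, 0.0]
force: [1.6, 0.3, -3.2]
gripper_width: 0.224
gripper_force: 59.3
```

{"op": "move_arm", "data": {
  "delta_pos": [
    [-0.0441, 0.009, 0],
    [-0.0441, 0.009, 0],
    [-0.0441, 0.009, 0],
    [-0.0441, 0.009, 0],
    [-0.0441, 0.009, 0],
    [-0.0441, 0.009, 0],
    [-0.0441, 0.009, 0],
    [-0.0441, 0.009, 0]
  ],
  "rotation": [
    [0, 0, 0],
    [0, 0, 0],
    [0, 0, 0],
    [0, 0, 0],
    [0, 0, 0],
    [0, 0, 0],
    [0, 0, 0],
    [0, 0, 0]
  ],
  "jaw": [1, 1, 1, 1, 1, 1, 1, 1]
}}

```text
t: 11.1
tcp_pos: [0.4948, -0.166, 0.1698]
eef_rot: [2.451, 1.964, 0.001]
force: [0.6, -0.6, -3.4]
gripper_width: 0.224
gripper_force: 59.3
```

{"op": "move_arm", "data": {
  "delta_pos": [
    [-0.0441, 0.009, 0],
    [-0.0441, 0.009, 0],
    [-0.0441, 0.009, 0],
    [-0.0392, 0.008, 0],
    [-0.0196, 0.004, 0],
    [-0.0123, 0.0025, 0],
    [0, 0, 0],
    [0, 0, 0]
  ],
  "rotation": [
    [0, 0, 0],
    [0, 0, 0],
    [0, 0, 0],
    [0, 0, 0],
    [0, 0, 0],
    [0, 0, 0],
    [0, 0, 0],
    [0, 0, 0]
  ],
  "jaw": [1, 1, 1, 1, 1, 1, 1, 1]
}}

```text
t: 11.9
tcp_pos: [0.4914, -0.3703, 0.1692]
eef_rot: [-2.45, -1.964, -0.001]
force: [-0.3, -0.3, -3.9]
gripper_width: 0.228
gripper_force: 59.2
```

```bash
python3 -c "
from h import *
st((.4918,-.3714,.0597))
p=manip.get_state()['tcp_pos']
for c in('side','top'):
  f=manip.grab_frame(c); save(f,'m1'+c)
  for d in manip.outline_of('corepin',c)[:2]:
    x,v=fit(f,'corepin',d['mask'],p[0],p[1],p[2]-.0497); print(c,d['centre'],x.round(4),round(v,3))
"
```

```text
t 11.9 tcp [ 0.4914 -0.3703  0.1692] yaw_y -12.55 tilt [-0.0006  0.0017] w 0.228 gf 59.2 F [-0.3 -0.3 -3.9] q [-0.81  0.21  1.78  0.    1.16 -0.59]
  to (0.4918, -0.3714, 0.0597) tool delta [-0.0011  0.0007  0.1094]
side [103.7, 290.0] [ 0.4933 -0.3716] 0.878
top [212.8, 406.6] [ 0.4903 -0.3692] 0.691
```

{"op": "move_arm", "data": {
  "delta_pos": [
    [-0.001, 0, 0.03],
    [0, 0, 0.03],
    [0, 0, 0.025],
    [0, 0, 0.012],
    [0, 0, 0.006],
    [0, 0, 0.003],
    [0, 0, 0.002],
    [0, 0, 0.001]
  ],
  "rotation": [
    [0, 0, 0],
    [0, 0, 0],
    [0, 0, 0],
    [0, 0, 0],
    [0, 0, 0],
    [0, 0, 0],
    [0, 0, 0],
    [0, 0, 0]
  ],
  "jaw": [1, 1, 1, 1, 1, 1, 1, 1]
}}

```text
t: 12.9
tcp_pos: [0.4919, -0.3734, 0.0619]
eef_rot: [2.45, 1.963, 0.0]
force: [1.0, -0.1, -4.0]
gripper_width: 0.223
gripper_force: 59.1
```

{"op": "move_arm", "data": {
  "delta_pos": [
    [0, 0, 0],
    [0, 0, 0],
    [0, 0, 0.0007],
    [0, 0, 0],
    [0, 0, 0],
    [0, 0, 0],
    [0, 0, 0],
    [0, 0, 0]
  ],
  "rotation": [
    [0, 0, 0],
    [0, 0, 0],
    [0, 0, 0],
    [0, 0, 0],
    [0, 0, 0],
    [0, 0, 0],
    [0, 0, 0],
    [0, 0, 0]
  ],
  "jaw": [1, 1, 1, 1, 1, 1, 1, 1]
}}

```text
t: 13.7
tcp_pos: [0.4912, -0.3727, 0.0598]
eef_rot: [2.452, 1.965, -0.0]
force: [0.6, 0.4, -4.3]
gripper_width: 0.223
gripper_force: 59.1
```

{"op": "move_arm", "data": {
  "delta_pos": [
    [0, 0, 0.0005],
    [0, 0, 0.0005],
    [0, 0, 0],
    [0, 0, 0],
    [0, 0, 0],
    [0, 0, 0],
    [0, 0, 0],
    [0, 0, 0]
  ],
  "rotation": [
    [0, 0, 0],
    [0, 0, 0],
    [0, 0, 0],
    [0, 0, 0],
    [0, 0, 0],
    [0, 0, 0],
    [0, 0, 0],
    [0, 0, 0]
  ],
  "jaw": [1, 1, 1, 1, 1, 1, 1, 1]
}}

```text
t: 14.5
tcp_pos: [0.4912, -0.373, 0.0596]
eef_rot: [2.451, 1.964, -0.0]
force: [-3.4, 2.4, 4.7]
gripper_width: 0.224
gripper_force: 60.3
```

{"op": "move_arm", "data": {
  "delta_pos": [
    [0, 0, 0.0005],
    [0, 0, 0.0005],
    [0, 0, 0],
    [0, 0, 0],
    [0, 0, 0],
    [0, 0, 0],
    [0, 0, 0],
    [0, 0, 0]
  ],
  "rotation": [
    [0, 0, 0],
    [0, 0, 0],
    [0, 0, 0],
    [0, 0, 0],
    [0, 0, 0],
    [0, 0, 0],
    [0, 0, 0],
    [0, 0, 0]
  ],
  "jaw": [1, 1, 1, 1, 1, 1, 1, 1]
}}

```text
t: 15.3
tcp_pos: [0.4913, -0.3732, 0.0596]
eef_rot: [2.451, 1.965, -0.001]
force: [-4.0, 3.0, 9.0]
gripper_width: 0.226
gripper_force: 60.8
```

{"op": "move_arm", "data": {
  "delta_pos": [
    [0, 0, 0],
    [0, 0, 0],
    [0, 0, 0],
    [0, 0, 0],
    [0, 0, 0],
    [0, 0, 0],
    [0, 0, -0.005],
    [0, 0, -0.015]
  ],
  "rotation": [
    [0, 0, 0],
    [0, 0, 0],
    [0, 0, 0],
    [0, 0, 0],
    [0, 0, 0],
    [0, 0, 0],
    [0, 0, 0],
    [0, 0, 0]
  ],
  "jaw": [0.4, 0.2, 0, -0.5, -1, -1, -1, -1]
}}

```text
t: 16.1
tcp_pos: [0.4902, -0.3718, 0.0767]
eef_rot: [-2.449, -1.962, 0.0]
force: [-0.8, 0.3, -0.1]
gripper_width: 1.001
gripper_force: 0.0
```

{"op": "move_arm", "data": {
  "delta_pos": [
    [0, 0, -0.03],
    [0, 0, -0.03],
    [0, 0, -0.03],
    [0.0195, -0.0043, 0],
    [0.0391, -0.0086, 0],
    [0.0469, -0.0103, 0],
    [0.0469, -0.0103, 0],
    [0.0469, -0.0103, 0]
  ],
  "rotation": [
    [0, 0, 0],
    [0, 0, 0],
    [0, 0, 0],
    [0, 0, 0],
    [0, 0, 0],
    [0, 0, 0],
    [0, 0, 0],
    [0, 0, 0]
  ],
  "jaw": [-1, -1, -1, -1, -1, -1, -1, -1]
}}

```text
t: 16.9
tcp_pos: [0.4911, -0.1663, 0.1679]
eef_rot: [-2.452, -1.964, -0.001]
force: [-0.3, -0.4, 0.8]
gripper_width: 0.998
gripper_force: 0.0
```

{"op": "move_arm", "data": {
  "delta_pos": [
    [0.0469, -0.0103, 0],
    [0.0469, -0.0103, 0],
    [0.0469, -0.0103, 0],
    [0.0469, -0.0103, 0],
    [0.0469, -0.0103, 0],
    [0.0469, -0.0103, 0],
    [0.0469, -0.0103, 0],
    [0.0469, -0.0103, 0]
  ],
  "rotation": [
    [0, 0, 0],
    [0, 0, 0],
    [0, 0, 0],
    [0, 0, 0],
    [0, 0, 0],
    [0, 0, 0],
    [0, 0, 0],
    [0, 0, 0]
  ],
  "jaw": [-1, -1, -1, -1, -1, -1, -1, -1]
}}

```text
t: 17.7
tcp_pos: [0.4921, 0.2178, 0.1681]
eef_rot: [2.451, 1.965, 0.001]
force: [0.6, -1.0, 1.1]
gripper_width: 0.999
gripper_force: 0.0
```

{"op": "move_arm", "data": {
  "delta_pos": [
    [0.0469, -0.0103, 0],
    [0.0244, -0.0054, 0],
    [0.0107, -0.0024, 0],
    [0, 0, 0.02],
    [0, 0, 0.02],
    [0, 0, 0.01],
    [0, 0, 0],
    [0, 0, 0]
  ],
  "rotation": [
    [0, 0, 0],
    [0, 0, 0],
    [0, 0, 0],
    [0, 0, 0],
    [0, 0, 0],
    [0, 0, 0],
    [0, 0, 0],
    [0, 0, 0]
  ],
  "jaw": [-1, -1, -1, -1, -1, -1, -1, -1]
}}

```text
t: 18.5
tcp_pos: [0.4936, 0.299, 0.1183]
eef_rot: [2.452, 1.964, 0.001]
force: [-0.6, -0.2, 0.4]
gripper_width: 1.0
gripper_force: 0.0
```

```bash
python3 -c "
from h import *
st((.4938,.2988,.047))
for c in('side','top'):
  f=manip.grab_frame(c); save(f,'m2'+c)
  for d in manip.outline_of('corepin',c)[:2]:
    x,v=fit(f,'corepin',d['mask'],.4913,-.3732,.01); print(c,d['centre'],x.round(4),round(v,3),d['confidence'])
"
```

```text
t 18.5 tcp [0.4936 0.299  0.1183] yaw_y -12.63 tilt [0.0004 0.0001] w 1.0 gf 0.0 F [-0.6 -0.2  0.4] q [ 0.37  0.18  1.91 -0.    1.05  0.59]
  to (0.4938, 0.2988, 0.047) tool delta [-0.0002  0.0002  0.0713]
top [218.4, 390.9] [ 0.4893 -0.3735] 0.909 0.59
```

{"op": "move_arm", "data": {
  "delta_pos": [
    [0, 0, 0.025],
    [0, 0, 0.02],
    [0, 0, 0.012],
    [0, 0, 0.008],
    [0, 0, 0.006],
    [0, 0, 0],
    [0, 0, 0],
    [0, 0, 0]
  ],
  "rotation": [
    [0, 0, 0],
    [0, 0, 0],
    [0, 0, 0],
    [0, 0, 0],
    [0, 0, 0],
    [0, 0, 0],
    [0, 0, 0],
    [0, 0, 0]
  ],
  "jaw": [-1, -1, -1, -1, -1, -0.6, -0.3, 0]
}}

```text
t: 19.5
tcp_pos: [0.494, 0.2997, 0.0477]
eef_rot: [2.451, 1.964, 0.002]
force: [0.2, -1.0, -0.8]
gripper_width: 0.517
gripper_force: 0.0
```

{"op": "move_arm", "data": {
  "delta_pos": [
    [0, 0, 0],
    [0, 0, 0],
    [0, 0, 0],
    [0, 0, 0],
    [0, 0, 0],
    [0, 0, 0],
    [0, 0, 0],
    [0, 0, 0]
  ],
  "rotation": [
    [0, 0, 0],
    [0, 0, 0],
    [0, 0, 0],
    [0, 0, 0],
    [0, 0, 0],
    [0, 0, 0],
    [0, 0, 0],
    [0, 0, 0]
  ],
  "jaw": [0.1, 0.2, 0.4, 0.6, 0.8, 1, 1, 1]
}}

```text
t: 20.3
tcp_pos: [0.4937, 0.2997, 0.0479]
eef_rot: [2.451, 1.965, 0.001]
force: [-3.0, -0.6, 4.7]
gripper_width: 0.364
gripper_force: 58.8
```

{"op": "move_arm", "data": {
  "delta_pos": [
    [0, 0, -0.003],
    [0, 0, -0.003],
    [0, 0, -0.004],
    [0, 0, -0.005],
    [0, 0, 0],
    [0, 0, 0],
    [0, 0, 0],
    [0, 0, 0]
  ],
  "rotation": [
    [0, 0, 0],
    [0, 0, 0],
    [0, 0, 0],
    [0, 0, 0],
    [0, 0, 0],
    [0, 0, 0],
    [0, 0, 0],
    [0, 0, 0]
  ],
  "jaw": [1, 1, 1, 1, 1, 1, 1, 1]
}}

```text
t: 21.1
tcp_pos: [0.4932, 0.2994, 0.0616]
eef_rot: [-2.451, -1.965, 0.001]
force: [0.1, 0.0, -4.4]
gripper_width: 0.365
gripper_force: 59.4
```

```bash
python3 -c "
from h import *
st((.506,-.308,.0597))
for c in('side','top'):
  f=manip.grab_frame(c); save(f,'m3'+c)
  for t,z in(('block',.02),('bushing',.005),('insert',.005)):
   for d in manip.outline_of(t,c)[:2]:
    g={'block':(.494,.299),'bushing':(.4833,.2519),'insert':(.537,.289)}[t]
    x,v=fit(f,t,d['mask'],*g,z); print(c,t,x.round(4),round(v,3),round(d['confidence'],2))
"
```

```text
t 21.1 tcp [0.4932 0.2994 0.0616] yaw_y -12.58 tilt [-0.0004 -0.0002] w 0.365 gf 59.4 F [ 0.1  0.  -4.4] q [ 0.37  0.26  1.93 -0.    0.95  0.59]
  to (0.506, -0.308, 0.0597) tool delta [-0.59    0.1448  0.002 ]
side block [0.4933 0.297 ] 0.883 0.88
side bushing [0.4833 0.2519] 0.0 0.85
side bushing [0.4829 0.2163] 0.396 0.74
side insert [0.5364 0.2849] 0.863 0.68
top block [0.4914 0.2963] 0.818 0.59
top bushing [0.4834 0.2538] 0.896 0.75
top bushing [0.4833 0.2519] 0.0 0.42
top insert [0.537  0.2889] 0.652 0.77
```

{"op": "move_arm", "data": {
  "delta_pos": [
    [0, 0, -0.02],
    [0, 0, -0.03],
    [0, 0, -0.03],
    [0, 0, -0.02],
    [-0.0194, 0.0048, 0],
    [-0.0388, 0.0095, 0],
    [-0.0466, 0.0114, 0],
    [-0.0466, 0.0114, 0]
  ],
  "rotation": [
    [0, 0, 0],
    [0, 0, 0],
    [0, 0, 0],
    [0, 0, 0],
    [0, 0, 0],
    [0, 0, 0],
    [0, 0, 0],
    [0, 0, 0]
  ],
  "jaw": [1, 1, 1, 1, 1, 1, 1, 1]
}}

```text
t: 22.3
tcp_pos: [0.4962, 0.1424, 0.1619]
eef_rot: [2.45, 1.966, 0.001]
force: [0.1, 0.4, -3.5]
gripper_width: 0.372
gripper_force: 60.1
```

{"op": "move_arm", "data": {
  "delta_pos": [
    [-0.0466, 0.0114, 0],
    [-0.0466, 0.0114, 0],
    [-0.0466, 0.0114, 0],
    [-0.0466, 0.0114, 0],
    [-0.0466, 0.0114, 0],
    [-0.0466, 0.0114, 0],
    [-0.0466, 0.0114, 0],
    [-0.0466, 0.0114, 0]
  ],
  "rotation": [
    [0, 0, 0],
    [0, 0, 0],
    [0, 0, 0],
    [0, 0, 0],
    [0, 0, 0],
    [0, 0, 0],
    [0, 0, 0],
    [0, 0, 0]
  ],
  "jaw": [1, 1, 1, 1, 1, 1, 1, 1]
}}

```text
t: 23.1
tcp_pos: [0.504, -0.242, 0.1619]
eef_rot: [2.452, 1.964, 0.001]
force: [1.2, -0.0, -3.4]
gripper_width: 0.363
gripper_force: 60.1
```

{"op": "move_arm", "data": {
  "delta_pos": [
    [-0.0388, 0.0095, 0],
    [-0.0194, 0.0048, 0],
    [-0.0073, 0.0018, 0],
    [0, 0, 0.02],
    [0, 0, 0.03],
    [0, 0, 0.02],
    [0, 0, 0.01],
    [0, 0, 0]
  ],
  "rotation": [
    [0, 0, 0],
    [0, 0, 0],
    [0, 0, 0],
    [0, 0, 0],
    [0, 0, 0],
    [0, 0, 0],
    [0, 0, 0],
    [0, 0, 0]
  ],
  "jaw": [1, 1, 1, 1, 1, 1, 1, 1]
}}

```text
t: 23.9
tcp_pos: [0.5049, -0.3054, 0.08]
eef_rot: [-2.447, -1.963, 0.001]
force: [-0.7, 0.8, -2.8]
gripper_width: 0.367
gripper_force: 60.1
```

```bash
python3 -c "
from h import *
st((.506,-.308,.0529))
"
```

```text
t 23.9 tcp [ 0.5049 -0.3054  0.08  ] yaw_y -12.51 tilt [-0.0032  0.0032] w 0.367 gf 60.1 F [-0.7  0.8 -2.8] q [-0.72  0.26  1.89  0.    0.99 -0.5 ]
  to (0.506, -0.308, 0.0529) tool delta [-0.0024  0.0017  0.027 ]
```

Lower .027 to just touching.

{"op": "move_arm", "data": {
  "delta_pos": [
    [0, 0, 0.01],
    [0, 0, 0.007],
    [0, 0, 0.004],
    [0, 0, 0.003],
    [0, 0, 0.002],
    [0, 0, 0.001],
    [0, 0, 0],
    [0, 0, 0]
  ],
  "rotation": [
    [0, 0, 0],
    [0, 0, 0],
    [0, 0, 0],
    [0, 0, 0],
    [0, 0, 0],
    [0, 0, 0],
    [0, 0, 0],
    [0, 0, 0]
  ],
  "jaw": [1, 1, 1, 1, 1, 1, 1, 1]
}}

```text
t: 24.7
tcp_pos: [0.5059, -0.3077, 0.055]
eef_rot: [2.451, 1.964, 0.0]
force: [0.1, 0.7, -4.1]
gripper_width: 0.364
gripper_force: 60.1
```

{"op": "move_arm", "data": {
  "delta_pos": [
    [0, 0, 0.0005],
    [0, 0, 0],
    [0, 0, 0],
    [0, 0, 0],
    [0, 0, 0],
    [0, 0, 0],
    [0, 0, 0],
    [0, 0, 0]
  ],
  "rotation": [
    [0, 0, 0],
    [0, 0, 0],
    [0, 0, 0],
    [0, 0, 0],
    [0, 0, 0],
    [0, 0, 0],
    [0, 0, 0],
    [0, 0, 0]
  ],
  "jaw": [1, 1, 1, 1, 1, 1, 1, 1]
}}

```text
t: 25.5
tcp_pos: [0.5058, -0.3076, 0.0543]
eef_rot: [2.452, 1.965, 0.0]
force: [-0.1, 0.1, -4.8]
gripper_width: 0.368
gripper_force: 60.1
```

{"op": "move_arm", "data": {
  "delta_pos": [
    [0, 0, 0.0007],
    [0, 0, 0.0006],
    [0, 0, 0],
    [0, 0, 0],
    [0, 0, 0],
    [0, 0, 0],
    [0, 0, 0],
    [0, 0, 0]
  ],
  "rotation": [
    [0, 0, 0],
    [0, 0, 0],
    [0, 0, 0],
    [0, 0, 0],
    [0, 0, 0],
    [0, 0, 0],
    [0, 0, 0],
    [0, 0, 0]
  ],
  "jaw": [1, 1, 1, 1, 1, 1, 1, 1]
}}

```text
t: 26.3
tcp_pos: [0.5058, -0.3076, 0.0531]
eef_rot: [2.452, 1.965, 0.0]
force: [0.4, -0.1, -3.6]
gripper_width: 0.367
gripper_force: 60.2
```

{"op": "move_arm", "data": {
  "delta_pos": [
    [0, 0, 0.0005],
    [0, 0, 0],
    [0, 0, 0],
    [0, 0, 0],
    [0, 0, 0],
    [0, 0, 0],
    [0, 0, 0],
    [0, 0, 0]
  ],
  "rotation": [
    [0, 0, 0],
    [0, 0, 0],
    [0, 0, 0],
    [0, 0, 0],
    [0, 0, 0],
    [0, 0, 0],
    [0, 0, 0],
    [0, 0, 0]
  ],
  "jaw": [1, 1, 1, 1, 1, 1, 1, 1]
}}

```text
t: 27.1
tcp_pos: [0.5059, -0.3076, 0.053]
eef_rot: [2.452, 1.965, 0.0]
force: [-2.4, 2.7, 3.9]
gripper_width: 0.364
gripper_force: 61.1
```

{"op": "move_arm", "data": {
  "delta_pos": [
    [0, 0, 0],
    [0, 0, 0],
    [0, 0, 0],
    [0, 0, 0],
    [0, 0, 0],
    [0, 0, 0],
    [0, 0, -0.005],
    [0, 0, -0.015]
  ],
  "rotation": [
    [0, 0, 0],
    [0, 0, 0],
    [0, 0, 0],
    [0, 0, 0],
    [0, 0, 0],
    [0, 0, 0],
    [0, 0, 0],
    [0, 0, 0]
  ],
  "jaw": [0.2, 0.1, 0, -0.5, -1, -1, -1, -1]
}}

```text
t: 27.9
tcp_pos: [0.5048, -0.3067, 0.0715]
eef_rot: [-2.449, -1.962, 0.001]
force: [0.5, -0.1, -0.3]
gripper_width: 1.001
gripper_force: 0.0
```

{"op": "move_arm", "data": {
  "delta_pos": [
    [0, 0, -0.03],
    [0, 0, -0.03],
    [0, 0, -0.03],
    [0.0193, -0.0051, 0],
    [0.0387, -0.0103, 0],
    [0.0464, -0.0123, 0],
    [0.0464, -0.0123, 0],
    [0.0464, -0.0123, 0]
  ],
  "rotation": [
    [0, 0, 0],
    [0, 0, 0],
    [0, 0, 0],
    [0, 0, 0],
    [0, 0, 0],
    [0, 0, 0],
    [0, 0, 0],
    [0, 0, 0]
  ],
  "jaw": [-1, -1, -1, -1, -1, -1, -1, -1]
}}

```text
t: 28.7
tcp_pos: [0.4969, -0.1014, 0.1626]
eef_rot: [-2.452, -1.964, -0.001]
force: [1.2, 0.2, -0.2]
gripper_width: 0.997
gripper_force: 0.0
```

{"op": "move_arm", "data": {
  "delta_pos": [
    [0.0464, -0.0123, 0],
    [0.0464, -0.0123, 0],
    [0.0464, -0.0123, 0],
    [0.0464, -0.0123, 0],
    [0.0464, -0.0123, 0],
    [0.0464, -0.0123, 0],
    [0.0387, -0.0103, 0],
    [0.0193, -0.0051, 0]
  ],
  "rotation": [
    [0, 0, 0],
    [0, 0, 0],
    [0, 0, 0],
    [0, 0, 0],
    [0, 0, 0],
    [0, 0, 0],
    [0, 0, 0],
    [0, 0, 0]
  ],
  "jaw": [-1, -1, -1, -1, -1, -1, -1, -1]
}}

```text
t: 29.5
tcp_pos: [0.4825, 0.2474, 0.1627]
eef_rot: [-2.448, -1.968, -0.001]
force: [0.4, -0.7, -0.5]
gripper_width: 1.002
gripper_force: 0.0
```

{"op": "move_arm", "data": {
  "delta_pos": [
    [0.0077, -0.0021, 0],
    [0, 0, 0.02],
    [0, 0, 0.02],
    [0, 0, 0.01],
    [0, 0, 0],
    [0, 0, 0],
    [0, 0, 0],
    [0, 0, 0]
  ],
  "rotation": [
    [0, 0, 0],
    [0, 0, 0],
    [0, 0, 0],
    [0, 0, 0],
    [0, 0, 0],
    [0, 0, 0],
    [0, 0, 0],
    [0, 0, 0]
  ],
  "jaw": [-1, -1, -1, -1, -1, -1, -1, -1]
}}

```text
t: 30.3
tcp_pos: [0.4844, 0.2521, 0.1137]
eef_rot: [2.451, 1.964, 0.003]
force: [-0.1, 0.2, 0.2]
gripper_width: 1.003
gripper_force: 0.0
```

```bash
python3 -c "
from h import *
st((.4833,.2525,.051))
for c in('side','top'):
  f=manip.grab_frame(c); save(f,'m4'+c)
  for t,z in(('block',.01),('bushing',.005),('insert',.005),('corepin',.01)):
   for d in manip.outline_of(t,c)[:3]:
    g={'block':(.5059,-.3076),'bushing':(.4833,.2519),'insert':(.537,.289),'corepin':(.4913,-.3732)}[t]
    x,v=fit(f,t,d['mask'],*g,z)
    if v>.3: print(c,t,x.round(4),round(v,3),round(d['confidence'],2))
"
```

```text
t 30.3 tcp [0.4844 0.2521 0.1137] yaw_y -12.6 tilt [0.002  0.0005] w 1.003 gf 0.0 F [-0.1  0.2  0.2] q [ 0.29  0.12  1.98 -0.    1.03  0.51]
  to (0.4833, 0.2525, 0.051) tool delta [ 0.0001 -0.0013  0.0627]
side block [ 0.509  -0.3055] 0.832 0.54
side bushing [0.484  0.2515] 0.886 0.63
side insert [0.5366 0.2864] 0.946 0.84
top block [ 0.5068 -0.3101] 0.824 0.62
top bushing [0.483  0.2527] 0.796 0.78
top insert [0.537  0.2886] 0.358 0.58
top corepin [ 0.4893 -0.3733] 0.922 0.77
```

{"op": "move_arm", "data": {
  "delta_pos": [
    [0, 0, 0.02],
    [0, 0, 0.02],
    [0, 0, 0.011],
    [0, 0, 0.007],
    [0, 0, 0.0045],
    [0, 0, 0],
    [0, 0, 0],
    [0, 0, 0]
  ],
  "rotation": [
    [0, 0, 0],
    [0, 0, 0],
    [0, 0, 0],
    [0, 0, 0],
    [0, 0, 0],
    [0, 0, 0],
    [0, 0, 0],
    [0, 0, 0]
  ],
  "jaw": [-1, -1, -1, -1, -1, -0.6, -0.3, 0]
}}

```text
t: 31.6
tcp_pos: [0.4842, 0.2522, 0.0509]
eef_rot: [2.451, 1.964, 0.002]
force: [-0.2, 0.6, -0.4]
gripper_width: 0.515
gripper_force: 0.0
```

{"op": "move_arm", "data": {
  "delta_pos": [
    [0, 0, 0],
    [0, 0, 0],
    [0, 0, 0],
    [0, 0, 0],
    [0, 0, 0],
    [0, 0, 0],
    [0, 0, 0],
    [0, 0, 0]
  ],
  "rotation": [
    [0, 0, 0],
    [0, 0, 0],
    [0, 0, 0],
    [0, 0, 0],
    [0, 0, 0],
    [0, 0, 0],
    [0, 0, 0],
    [0, 0, 0]
  ],
  "jaw": [0.1, 0.2, 0.4, 0.6, 0.8, 1, 1, 1]
}}

```text
t: 32.4
tcp_pos: [0.4839, 0.2523, 0.0512]
eef_rot: [-2.451, -1.965, -0.001]
force: [-2.6, -1.0, 5.4]
gripper_width: 0.38
gripper_force: 59.0
```

{"op": "move_arm", "data": {
  "delta_pos": [
    [0, 0, -0.003],
    [0, 0, -0.003],
    [0, 0, -0.004],
    [0, 0, -0.005],
    [0, 0, 0],
    [0, 0, 0],
    [0, 0, 0],
    [0, 0, 0]
  ],
  "rotation": [
    [0, 0, 0],
    [0, 0, 0],
    [0, 0, 0],
    [0, 0, 0],
    [0, 0, 0],
    [0, 0, 0],
    [0, 0, 0],
    [0, 0, 0]
  ],
  "jaw": [1, 1, 1, 1, 1, 1, 1, 1]
}}

```text
t: 33.2
tcp_pos: [0.4834, 0.2519, 0.0648]
eef_rot: [-2.451, -1.964, 0.001]
force: [-0.4, 0.5, -2.7]
gripper_width: 0.379
gripper_force: 59.8
```

```bash
python3 -c "
from h import *
st((.5202,-.2442,.0560))
"
```

```text
t 33.2 tcp [0.4834 0.2519 0.0648] yaw_y -12.59 tilt [-0.0005 -0.0002] w 0.379 gf 59.8 F [-0.4  0.5 -2.7] q [ 0.29  0.19  2.01 -0.    0.94  0.51]
  to (0.5202, -0.2442, 0.056) tool delta [-0.4762  0.1441  0.0088]
```

{"op": "move_arm", "data": {
  "delta_pos": [
    [0, 0, -0.02],
    [0, 0, -0.03],
    [0, 0, -0.03],
    [0, 0, -0.02],
    [-0.0191, 0.0058, 0],
    [-0.0383, 0.0116, 0],
    [-0.0459, 0.0139, 0],
    [-0.0459, 0.0139, 0]
  ],
  "rotation": [
    [0, 0, 0],
    [0, 0, 0],
    [0, 0, 0],
    [0, 0, 0],
    [0, 0, 0],
    [0, 0, 0],
    [0, 0, 0],
    [0, 0, 0]
  ],
  "jaw": [1, 1, 1, 1, 1, 1, 1, 1]
}}

```text
t: 34.0
tcp_pos: [0.4949, 0.0954, 0.1649]
eef_rot: [2.45, 1.966, 0.0]
force: [1.1, -0.1, -3.6]
gripper_width: 0.38
gripper_force: 60.4
```

{"op": "move_arm", "data": {
  "delta_pos": [
    [-0.0459, 0.0139, 0],
    [-0.0459, 0.0139, 0],
    [-0.0459, 0.0139, 0],
    [-0.0459, 0.0139, 0],
    [-0.0459, 0.0139, 0],
    [-0.0459, 0.0139, 0],
    [-0.0335, 0.0101, 0],
    [-0.0177, 0.0054, 0]
  ],
  "rotation": [
    [0, 0, 0],
    [0, 0, 0],
    [0, 0, 0],
    [0, 0, 0],
    [0, 0, 0],
    [0, 0, 0],
    [0, 0, 0],
    [0, 0, 0]
  ],
  "jaw": [1, 1, 1, 1, 1, 1, 1, 1]
}}

```text
t: 34.8
tcp_pos: [0.5203, -0.2468, 0.1649]
eef_rot: [2.454, 1.961, -0.001]
force: [0.1, 0.9, -3.7]
gripper_width: 0.379
gripper_force: 60.4
```

{"op": "move_arm", "data": {
  "delta_pos": [
    [0, 0, 0],
    [0, 0, 0.02],
    [0, 0, 0.03],
    [0, 0, 0.03],
    [0, 0, 0.015],
    [0, 0, 0.006],
    [0, 0, 0],
    [0, 0, 0]
  ],
  "rotation": [
    [0, 0, 0],
    [0, 0, 0],
    [0, 0, 0],
    [0, 0, 0],
    [0, 0, 0],
    [0, 0, 0],
    [0, 0, 0],
    [0, 0, 0]
  ],
  "jaw": [1, 1, 1, 1, 1, 1, 1, 1]
}}

```text
t: 35.6
tcp_pos: [0.5217, -0.2441, 0.0656]
eef_rot: [2.449, 1.964, 0.001]
force: [-0.3, -0.7, -2.8]
gripper_width: 0.382
gripper_force: 60.4
```

```bash
python3 -c "
from h import *
st((.5202,-.2442,.0562))
"
```

```text
t 35.6 tcp [ 0.5217 -0.2441  0.0656] yaw_y -12.56 tilt [ 0.0023 -0.0015] w 0.382 gf 60.4 F [-0.3 -0.7 -2.8] q [-0.61  0.25  1.93  0.    0.95 -0.39]
  to (0.5202, -0.2442, 0.0562) tool delta [-0.0004 -0.0015  0.0094]
```

{"op": "move_arm", "data": {
  "delta_pos": [
    [0, 0, 0.003],
    [0, 0, 0.002],
    [0, 0, 0.001],
    [0, 0, 0.0007],
    [0, 0, 0.0005],
    [0, 0, 0],
    [0, 0, 0],
    [0, 0, 0]
  ],
  "rotation": [
    [0, 0, 0],
    [0, 0, 0],
    [0, 0, 0],
    [0, 0, 0],
    [0, 0, 0],
    [0, 0, 0],
    [0, 0, 0],
    [0, 0, 0]
  ],
  "jaw": [1, 1, 1, 1, 1, 1, 1, 1]
}}

```text
t: 36.4
tcp_pos: [0.5206, -0.2438, 0.0569]
eef_rot: [2.451, 1.965, 0.0]
force: [0.1, -0.1, -2.9]
gripper_width: 0.384
gripper_force: 60.4
```

{"op": "move_arm", "data": {
  "delta_pos": [
    [0, 0, 0.0005],
    [0, 0, 0],
    [0, 0, 0],
    [0, 0, 0],
    [0, 0, 0],
    [0, 0, 0],
    [0, 0, 0],
    [0, 0, 0]
  ],
  "rotation": [
    [0, 0, 0],
    [0, 0, 0],
    [0, 0, 0],
    [0, 0, 0],
    [0, 0, 0],
    [0, 0, 0],
    [0, 0, 0],
    [0, 0, 0]
  ],
  "jaw": [1, 1, 1, 1, 1, 1, 1, 1]
}}

```text
t: 37.2
tcp_pos: [0.5206, -0.2438, 0.0564]
eef_rot: [2.451, 1.964, 0.0]
force: [0.7, -0.2, -2.5]
gripper_width: 0.375
gripper_force: 60.4
```

{"op": "move_arm", "data": {
  "delta_pos": [
    [0, 0, 0.0005],
    [0, 0, 0.0004],
    [0, 0, 0],
    [0, 0, 0],
    [0, 0, 0],
    [0, 0, 0],
    [0, 0, 0],
    [0, 0, 0]
  ],
  "rotation": [
    [0, 0, 0],
    [0, 0, 0],
    [0, 0, 0],
    [0, 0, 0],
    [0, 0, 0],
    [0, 0, 0],
    [0, 0, 0],
    [0, 0, 0]
  ],
  "jaw": [1, 1, 1, 1, 1, 1, 1, 1]
}}

```text
t: 38.0
tcp_pos: [0.5207, -0.244, 0.0563]
eef_rot: [2.451, 1.965, -0.0]
force: [-3.2, 1.4, 5.3]
gripper_width: 0.381
gripper_force: 61.4
```

{"op": "move_arm", "data": {
  "delta_pos": [
    [0, 0, 0],
    [0, 0, 0],
    [0, 0, 0],
    [0, 0, 0],
    [0, 0, 0],
    [0, 0, 0],
    [0, 0, -0.005],
    [0, 0, -0.015]
  ],
  "rotation": [
    [0, 0, 0],
    [0, 0, 0],
    [0, 0, 0],
    [0, 0, 0],
    [0, 0, 0],
    [0, 0, 0],
    [0, 0, 0],
    [0, 0, 0]
  ],
  "jaw": [0.2, 0.1, 0, -0.5, -1, -1, -1, -1]
}}

```text
t: 38.8
tcp_pos: [0.5194, -0.243, 0.0745]
eef_rot: [-2.449, -1.962, 0.002]
force: [0.1, -0.5, 0.5]
gripper_width: 1.001
gripper_force: 0.0
```

{"op": "move_arm", "data": {
  "delta_pos": [
    [0, 0, -0.03],
    [0, 0, -0.03],
    [0, 0, -0.03],
    [0.0196, -0.0038, 0],
    [0.0393, -0.0075, 0],
    [0.0471, -0.0091, 0],
    [0.0471, -0.0091, 0],
    [0.0471, -0.0091, 0]
  ],
  "rotation": [
    [0, 0, 0],
    [0, 0, 0],
    [0, 0, 0],
    [0, 0, 0],
    [0, 0, 0],
    [0, 0, 0],
    [0, 0, 0],
    [0, 0, 0]
  ],
  "jaw": [-1, -1, -1, -1, -1, -1, -1, -1]
}}

```text
t: 39.6
tcp_pos: [0.5259, -0.0376, 0.1656]
eef_rot: [2.452, 1.964, 0.001]
force: [1.2, -0.6, 0.7]
gripper_width: 0.998
gripper_force: 0.0
```

```bash
python3 -c "
from h import *
st()
for c in('side','top'):
  f=manip.grab_frame(c); save(f,'m5'+c)
  for t,z in(('block',.01),('bushing',.01),('insert',.005),('corepin',.01)):
   for d in manip.outline_of(t,c)[:4]:
    g={'block':(.5059,-.3076),'bushing':(.5207,-.244),'insert':(.537,.289),'corepin':(.4913,-.3732)}[t]
    x,v=fit(f,t,d['mask'],*g,z)
    if v>.3: print(c,t,x.round(4),round(v,3),round(d['confidence'],2))
  for t,z in (('board',.01),('pad',.01)):
   for d in manip.outline_of(t,c)[:1]: print(t,np.round(rect(f,d['mask'],z),4))
"
```

```text
t 39.6 tcp [ 0.5259 -0.0376  0.1656] yaw_y -12.61 tilt [0.0004 0.0002] w 0.998 gf 0.0 F [ 1.2 -0.6  0.7] q [-0.26  0.02  1.99  0.    1.13 -0.04]
side block [ 0.5073 -0.3198] 0.559 0.59
side bushing [ 0.5227 -0.2422] 0.894 0.7
side insert [0.5366 0.2866] 0.913 0.84
side corepin [ 0.4905 -0.3764] 0.662 0.43
board [  0.5062  -0.3011 245.5297 127.4821  76.722 ]
pad [5.340000e-01 1.300000e-02 2.092107e+02 9.943430e+01 7.880850e+01]
top block [ 0.5063 -0.3084] 0.856 0.56
top bushing [ 0.5212 -0.2406] 0.822 0.59
top insert [0.5363 0.2882] 0.871 0.58
top corepin [ 0.49   -0.3736] 0.888 0.53
board [  0.5039  -0.3073 234.6354 124.1349  77.6587]
pad [5.48100e-01 8.42000e-02 4.50102e+01 9.67762e+01 7.78228e+01]
```

{"op": "move_arm", "data": {
  "delta_pos": [
    [0.0471, -0.0091, 0],
    [0.0471, -0.0091, 0],
    [0.0471, -0.0091, 0],
    [0.0471, -0.0091, 0],
    [0.0471, -0.0091, 0],
    [0.0471, -0.0091, 0],
    [0.0275, -0.0053, 0],
    [0.0121, -0.0023, 0]
  ],
  "rotation": [
    [0, 0, 0],
    [0, 0, 0],
    [0, 0, 0],
    [0, 0, 0],
    [0, 0, 0],
    [0, 0, 0],
    [0, 0, 0],
    [0, 0, 0]
  ],
  "jaw": [-1, -1, -1, -1, -1, -1, -1, -1]
}}

```text
t: 41.1
tcp_pos: [0.5357, 0.2904, 0.1653]
eef_rot: [-2.449, -1.968, -0.0]
force: [-0.1, 0.8, 0.6]
gripper_width: 1.0
gripper_force: 0.0
```

{"op": "move_arm", "data": {
  "delta_pos": [
    [0, 0, 0],
    [0, 0, 0.02],
    [0, 0, 0.03],
    [0, 0, 0.03],
    [0, 0, 0.02],
    [0, 0, 0.01],
    [0, 0, 0],
    [0, 0, 0]
  ],
  "rotation": [
    [0, 0, 0],
    [0, 0, 0],
    [0, 0, 0],
    [0, 0, 0],
    [0, 0, 0],
    [0, 0, 0],
    [0, 0, 0],
    [0, 0, 0]
  ],
  "jaw": [-1, -1, -1, -1, -1, -1, -1, -1]
}}

```text
t: 41.9
tcp_pos: [0.5369, 0.2875, 0.0564]
eef_rot: [2.452, 1.963, 0.002]
force: [0.2, 0.7, 0.0]
gripper_width: 0.999
gripper_force: 0.0
```

```bash
python3 -c "
from h import *
st((.5366,.2878,.031))
f=manip.grab_frame('side')
r0,c0=240,220;a=f['color'][r0:r0+110,c0:c0+140,::-1].astype(float)
a=(255*(a/255)**.4).astype(np.uint8);a=cv2.resize(a,None,fx=5,fy=5,interpolation=cv2.INTER_CUBIC)
p=manip.get_state()['tcp_pos']
for s in(1,-1):
   for z,col in ((-.009,(0,255,0)),(.021,(0,0,255))):
    for x in(-.011,.011):
      r=(w2px(f,p+s*.0425*Y+x*X+[0,0,z])-[r0,c0])*5; cv2.circle(a,(int(r[1]),int(r[0])),4,col,1)
cv2.imwrite('pics/n1.png',a)"
```

```text
t 41.9 tcp [0.5369 0.2875 0.0564] yaw_y -12.64 tilt [0.0014 0.0003] w 0.999 gf 0.0 F [0.2 0.7 0. ] q [ 0.33  0.33  1.85 -0.    0.96  0.55]
  to (0.5366, 0.2878, 0.031) tool delta [ 0.0002 -0.0004  0.0254]
```

View pics/n1.png

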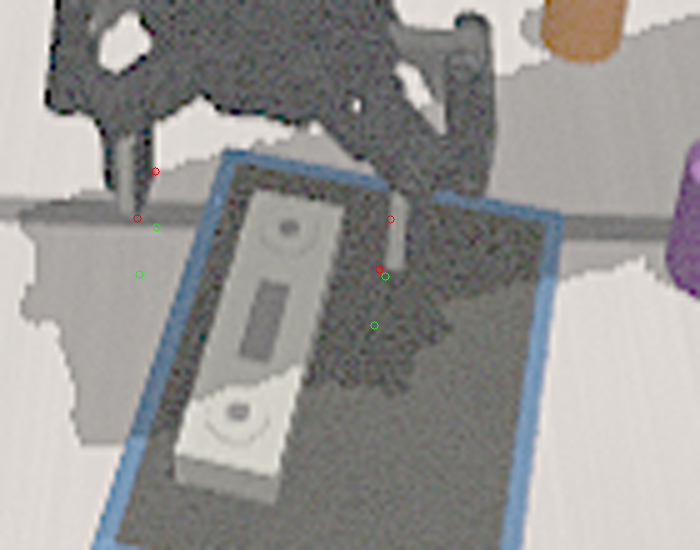

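{"op": "move_arm", "data": {
  "delta_pos": [
    [0, 0, 0.01],
    [0, 0, 0.008],
    [0, 0, 0.005],
    [0, 0, 0.0015],
    [0, 0, 0],
    [0, 0, 0],
    [0, 0, 0],
    [0, 0, 0]
  ],
  "rotation": [
    [0, 0, 0],
    [0, 0, 0],
    [0, 0, 0],
    [0, 0, 0],
    [0, 0, 0],
    [0, 0, 0],
    [0, 0, 0],
    [0, 0, 0]
  ],
  "jaw": [-1, -1, -1, -1, -1, -1, -0.6, -0.3]
}}

```text
t: 42.75
tcp_pos: [0.5362, 0.2882, 0.0313]
eef_rot: [2.451, 1.964, 0.001]
force: [-0.5, 0.3, 0.4]
gripper_width: 0.691
gripper_force: 0.0
```

{"op": "move_arm", "data": {
  "delta_pos": [
    [0, 0, 0],
    [0, 0, 0],
    [0, 0, 0],
    [0, 0, 0],
    [0, 0, 0],
    [0, 0, 0],
    [0, 0, 0],
    [0, 0, 0]
  ],
  "rotation": [
    [0, 0, 0],
    [0, 0, 0],
    [0, 0, 0],
    [0, 0, 0],
    [0, 0, 0],
    [0, 0, 0],
    [0, 0, 0],
    [0, 0, 0]
  ],
  "jaw": [-0.1, 0, 0.05, 0.1, 0.15, 0.2, 0.2, 0.2]
}}

```text
t: 43.55
tcp_pos: [0.536, 0.288, 0.0309]
eef_rot: [2.452, 1.965, -0.0]
force: [0.3, -0.4, -0.6]
gripper_width: 0.399
gripper_force: 0.0
```

```bash
python3 -c "
from h import *
st((.5366,.2878,.031))
f=manip.grab_frame('side')
r0,c0=240,220;a=f['color'][r0:r0+110,c0:c0+140,::-1].astype(float)
a=(255*(a/255)**.4).astype(np.uint8);a=cv2.resize(a,None,fx=5,fy=5,interpolation=cv2.INTER_CUBIC)
cv2.imwrite('pics/n2.png',a)"
```

```text
t 43.55 tcp [0.536  0.288  0.0309] yaw_y -12.59 tilt [-0. -0.] w 0.399 gf 0.0 F [ 0.3 -0.4 -0.6] q [ 0.33  0.37  1.86 -0.    0.91  0.55]
  to (0.5366, 0.2878, 0.031) tool delta [-0.0001  0.0006 -0.0001]
```

View pics/n2.png

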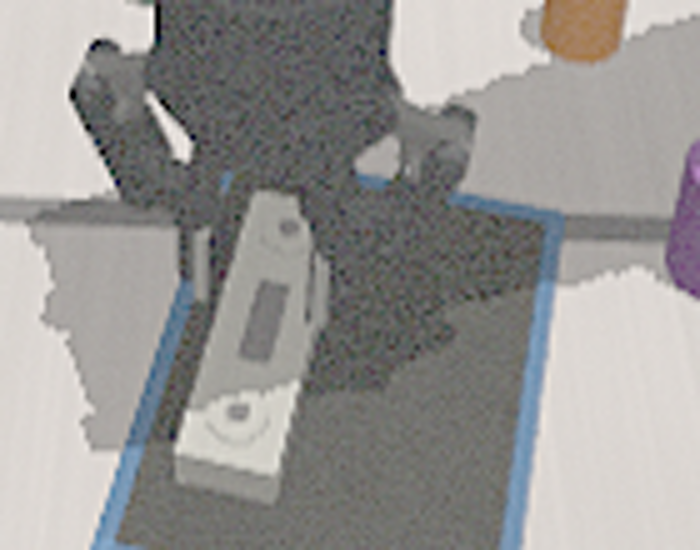

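```bash
python3 -c "
from h import *
f=manip.grab_frame('side');p=manip.get_state()['tcp_pos']
for s in(1,-1):
 for off in (.019,.025):
  print([ (round(z,3),((w2px(f,[p[0]+s*off*Y[0]+x*X[0],p[1]+s*off*Y[1]+x*X[1],z])-[240,220])*5).round()[::-1].tolist()) for x in (.011,0) for z in (.005,.012,.02,.03,.04)])"
```

```text
[(0.005, [206.0, 364.0]), (0.012, [206.0, 353.0]), (0.02, [207.0, 339.0]), (0.03, [207.0, 321.0]), (0.04, [207.0, 304.0]), (0.005, [214.0, 340.0]), (0.012, [214.0, 328.0]), (0.02, [214.0, 315.0]), (0.03, [214.0, 297.0]), (0.04, [214.0, 279.0])]
[(0.005, [191.0, 361.0]), (0.012, [191.0, 349.0]), (0.02, [191.0, 335.0]), (0.03, [190.0, 318.0]), (0.04, [190.0, 300.0]), (0.005, [198.0, 337.0]), (0.012, [198.0, 325.0]), (0.02, [198.0, 311.0]), (0.03, [198.0, 294.0]), (0.04, [198.0, 276.0])]
[(0.005, [308.0, 388.0]), (0.012, [308.0, 376.0]), (0.02, [309.0, 362.0]), (0.03, [310.0, 344.0]), (0.04, [311.0, 327.0]), (0.005, [314.0, 363.0]), (0.012, [315.0, 351.0]), (0.02, [315.0, 337.0]), (0.03, [316.0, 320.0]), (0.04, [317.0, 302.0])]
[(0.005, [324.0, 391.0]), (0.012, [325.0, 379.0]), (0.02, [326.0, 366.0]), (0.03, [327.0, 348.0]), (0.04, [328.0, 330.0]), (0.005, [330.0, 366.0]), (0.012, [331.0, 354.0]), (0.02, [332.0, 341.0]), (0.03, [333.0, 323.0]), (0.04, [334.0, 305.0])]
```

{"op": "move_arm", "data": {
  "delta_pos": [
    [0, 0, 0],
    [0, 0, 0],
    [0, 0, 0],
    [0, 0, 0],
    [0, 0, 0],
    [0, 0, 0],
    [0, 0, 0],
    [0, 0, 0]
  ],
  "rotation": [
    [0, 0, 0],
    [0, 0, 0],
    [0, 0, 0],
    [0, 0, 0],
    [0, 0, 0],
    [0, 0, 0],
    [0, 0, 0],
    [0, 0, 0]
  ],
  "jaw": [0.3, 0.35, 0.4, 0.45, 0.5, 0.5, 0.5, 0.5]
}}

```text
t: 44.45
tcp_pos: [0.536, 0.2881, 0.0309]
eef_rot: [2.451, 1.965, -0.0]
force: [0.0, -0.2, -1.0]
gripper_width: 0.249
gripper_force: 0.0
```

{"op": "move_arm", "data": {
  "delta_pos": [
    [0, 0, 0],
    [0, 0, 0],
    [0, 0, 0],
    [0, 0, 0],
    [0, 0, 0.003],
    [0, 0, 0.003],
    [0, 0, 0.002],
    [0, 0, 0]
  ],
  "rotation": [
    [0, 0, 0],
    [0, 0, 0],
    [0, 0, 0],
    [0, 0, 0],
    [0, 0, 0],
    [0, 0, 0],
    [0, 0, 0],
    [0, 0, 0]
  ],
  "jaw": [0, -0.1, -0.1, -0.1, -0.1, -0.1, -0.1, -0.1]
}}

```text
t: 45.25
tcp_pos: [0.5356, 0.2879, 0.0222]
eef_rot: [-2.451, -1.964, 0.002]
force: [-0.1, 0.2, -0.3]
gripper_width: 0.549
gripper_force: 0.0
```

{"op": "move_arm", "data": {
  "delta_pos": [
    [0, 0, 0.002],
    [0, 0, 0.001],
    [0, 0, 0.001],
    [0, 0, 0],
    [0, 0, 0.001],
    [0, 0, 0.001],
    [0, 0, 0],
    [0, 0, 0]
  ],
  "rotation": [
    [0, 0, 0],
    [0, 0, 0],
    [0, 0, 0],
    [0, 0, 0],
    [0, 0, 0],
    [0, 0, 0],
    [0, 0, 0],
    [0, 0, 0]
  ],
  "jaw": [-0.1, -0.1, -0.1, -0.1, -0.1, -0.1, -0.1, -0.1]
}}

```text
t: 46.05
tcp_pos: [0.536, 0.2881, 0.0169]
eef_rot: [2.452, 1.965, -0.0]
force: [0.4, 0.1, -0.5]
gripper_width: 0.548
gripper_force: 0.0
```

{"op": "move_arm", "data": {
  "delta_pos": [
    [0, 0, 0],
    [0, 0, 0],
    [0, 0, 0],
    [0, 0, 0],
    [0, 0, 0],
    [0, 0, 0],
    [0, 0, 0],
    [0, 0, 0]
  ],
  "rotation": [
    [0, 0, 0],
    [0, 0, 0],
    [0, 0, 0],
    [0, 0, 0],
    [0, 0, 0],
    [0, 0, 0],
    [0, 0, 0],
    [0, 0, 0]
  ],
  "jaw": [0.1, 0.2, 0.3, 0.4, 0.5, 0.5, 0.5, 0.5]
}}

```text
t: 46.85
tcp_pos: [0.536, 0.2881, 0.0169]
eef_rot: [2.451, 1.965, 0.0]
force: [0.4, -0.2, -0.8]
gripper_width: 0.247
gripper_force: 0.0
```

{"op": "move_arm", "data": {
  "delta_pos": [
    [0, 0, 0],
    [0, 0, 0],
    [0, 0, 0],
    [0, 0, 0],
    [0, 0, 0.002],
    [0, 0, 0.002],
    [0, 0, 0.002],
    [0, 0, 0]
  ],
  "rotation": [
    [0, 0, 0],
    [0, 0, 0],
    [0, 0, 0],
    [0, 0, 0],
    [0, 0, 0],
    [0, 0, 0],
    [0, 0, 0],
    [0, 0, 0]
  ],
  "jaw": [0, -0.1, -0.1, -0.1, -0.1, -0.1, -0.1, -0.1]
}}

```text
t: 47.65
tcp_pos: [0.5356, 0.288, 0.0104]
eef_rot: [-2.451, -1.964, 0.001]
force: [0.3, -0.2, 0.8]
gripper_width: 0.55
gripper_force: 0.0
```

{"op": "move_arm", "data": {
  "delta_pos": [
    [0, 0, 0.002],
    [0, 0, 0.001],
    [0, 0, 0.001],
    [0, 0, 0],
    [0, 0, 0],
    [0, 0, 0],
    [0, 0, 0],
    [0, 0, 0]
  ],
  "rotation": [
    [0, 0, 0],
    [0, 0, 0],
    [0, 0, 0],
    [0, 0, 0],
    [0, 0, 0],
    [0, 0, 0],
    [0, 0, 0],
    [0, 0, 0]
  ],
  "jaw": [-0.1, -0.1, -0.1, -0.1, -0.1, -0.1, -0.1, -0.1]
}}

```text
t: 48.45
tcp_pos: [0.536, 0.2881, 0.007]
eef_rot: [2.452, 1.965, 0.0]
force: [-0.0, 0.4, 0.5]
gripper_width: 0.548
gripper_force: 0.0
```

{"op": "move_arm", "data": {
  "delta_pos": [
    [0, 0, 0],
    [0, 0, 0],
    [0, 0, 0],
    [0, 0, 0],
    [0, 0, 0],
    [0, 0, 0],
    [0, 0, 0],
    [0, 0, 0]
  ],
  "rotation": [
    [0, 0, 0],
    [0, 0, 0],
    [0, 0, 0],
    [0, 0, 0],
    [0, 0, 0],
    [0, 0, 0],
    [0, 0, 0],
    [0, 0, 0]
  ],
  "jaw": [0.1, 0.15, 0.2, 0.25, 0.3, 0.35, 0.4, 0.4]
}}

```text
t: 49.25
tcp_pos: [0.5363, 0.2881, 0.0074]
eef_rot: [2.451, 1.964, 0.001]
force: [-0.6, -0.9, 3.7]
gripper_width: 0.396
gripper_force: 60.6
```

```bash
python3 -c "
from h import *
st()
out=[];p=manip.get_state()['tcp_pos']
for c,r0,c0 in(('side',240,220),('top',170,80)):
  f=manip.grab_frame(c);a=f['color'][r0:r0+100,c0:c0+100,::-1].astype(float)
  for d in manip.outline_of('insert',c)[:1]:
    x,v=fit(f,'insert',d['mask'],.536,.288,.005); print(c,x.round(4),round(v,3))
  a=(255*(a/255)**.4).astype(np.uint8);out.append(cv2.resize(a,None,fx=4,fy=4,interpolation=cv2.INTER_CUBIC))
cv2.imwrite('pics/n3.png',np.hstack(out))"
```

```text
t 49.25 tcp [0.5363 0.2881 0.0074] yaw_y -12.58 tilt [0.0006 0.    ] w 0.396 gf 60.6 F [-0.6 -0.9  3.7] q [ 0.33  0.41  1.86 -0.    0.87  0.55]
side [0.537 0.286] 0.766
top [0.5355 0.2824] 0.48
```

View pics/n3.png

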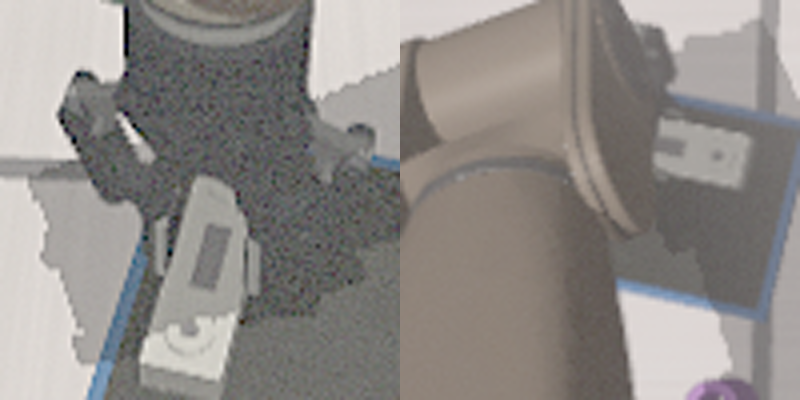

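{"op": "move_arm", "data": {
  "delta_pos": [
    [0, 0, 0],
    [0, 0, 0],
    [0, 0, 0],
    [0, 0, 0],
    [0, 0, 0.0015],
    [0, 0, 0.0015],
    [0, 0, 0.001],
    [0, 0, 0]
  ],
  "rotation": [
    [0, 0, 0],
    [0, 0, 0],
    [0, 0, 0],
    [0, 0, 0],
    [0, 0, 0],
    [0, 0, 0],
    [0, 0, 0],
    [0, 0, 0]
  ],
  "jaw": [0.1, 0, -0.1, -0.1, -0.1, -0.1, -0.1, -0.1]
}}

```text
t: 50.25
tcp_pos: [0.5358, 0.288, 0.0026]
eef_rot: [-2.451, -1.965, 0.001]
force: [-0.5, -0.6, -0.2]
gripper_width: 0.553
gripper_force: 0.0
```

{"op": "move_arm", "data": {
  "delta_pos": [
    [0, 0, 0],
    [0, 0, 0],
    [0, 0, 0],
    [0, 0, 0],
    [0, 0, 0],
    [0, 0, 0],
    [0, 0, 0],
    [0, 0, 0]
  ],
  "rotation": [
    [0, 0, 0],
    [0, 0, 0],
    [0, 0, 0],
    [0, 0, 0],
    [0, 0, 0],
    [0, 0, 0],
    [0, 0, 0],
    [0, 0, 0]
  ],
  "jaw": [0.1, 0.15, 0.2, 0.3, 0.5, 0.8, 1, 1]
}}

```text
t: 51.05
tcp_pos: [0.5364, 0.2881, 0.0033]
eef_rot: [2.451, 1.964, 0.001]
force: [-0.8, -0.4, 3.4]
gripper_width: 0.405
gripper_force: 61.2
```

{"op": "move_arm", "data": {
  "delta_pos": [
    [0, 0, -0.003],
    [0, 0, -0.003],
    [0, 0, -0.004],
    [0, 0, -0.005],
    [0, 0, 0],
    [0, 0, 0],
    [0, 0, 0],
    [0, 0, 0]
  ],
  "rotation": [
    [0, 0, 0],
    [0, 0, 0],
    [0, 0, 0],
    [0, 0, 0],
    [0, 0, 0],
    [0, 0, 0],
    [0, 0, 0],
    [0, 0, 0]
  ],
  "jaw": [1, 1, 1, 1, 1, 1, 1, 1]
}}

```text
t: 51.85
tcp_pos: [0.5358, 0.288, 0.0177]
eef_rot: [-2.451, -1.964, 0.001]
force: [0.6, 0.6, -4.9]
gripper_width: 0.405
gripper_force: 60.3
```

```bash
python3 -c "
from h import *
st()
print(manip.get_state()['moment'])
for c in ('side','top'):
  f=manip.grab_frame(c)
  for d in manip.outline_of('insert',c)[:1]:
   for z in (.005,.019):
    x,v=fit(f,'insert',d['mask'],.536,.288,z); print(c,z,x.round(4),round(v,3))
# pad: green segmentation + stops, on the stored initial top and side frames' calibration
for c in ('side','top'):
  f=manip.grab_frame(c); im=cv2.imread('pics/'+c+'0.png')
  h=cv2.cvtColor(im,cv2.COLOR_BGR2HSV); m=cv2.inRange(h,(55,70,30),(95,255,255))
  m=cv2.morphologyEx(m,cv2.MORPH_CLOSE,np.ones((9,9),np.uint8)); n,l,s_,cc=cv2.connectedComponentsWithStats(m)
  k=1+np.argmax(s_[1:,4]); print(c,s_[k],np.round(rect(f,l==k,.01),4))
"
```

```text
t 51.85 tcp [0.5358 0.288  0.0177] yaw_y -12.59 tilt [-0.0004 -0.0001] w 0.405 gf 60.3 F [ 0.6  0.6 -4.9] q [0.33 0.39 1.86 0.   0.89 0.55]
[ 0.02656322 -0.01119198  0.07301138]
side 0.005 [0.537  0.2768] 0.786
side 0.019 [0.5366 0.2872] 0.77
top 0.005 [0.5377 0.2893] 0.492
top 0.019 [0.5346 0.2787] 0.48
side [ 245  191   55   54 1862] [5.362000e-01 1.730000e-02 1.946152e+02 9.869480e+01 7.885650e+01]
top [ 210  183   72   46 2000] [5.336000e-01 1.500000e-02 1.842016e+02 9.530760e+01 7.886150e+01]
```

{"op": "move_arm", "data": {
  "delta_pos": [
    [0, 0, -0.02],
    [0, 0, -0.03],
    [0, 0, -0.03],
    [0, 0, -0.02],
    [-0.0195, 0.0043, 0],
    [-0.0391, 0.0085, 0],
    [-0.044, 0.0096, 0],
    [-0.044, 0.0096, 0]
  ],
  "rotation": [
    [0, 0, 0],
    [0, 0, 0],
    [0, 0, 0],
    [0, 0, 0],
    [0, 0, 0],
    [0, 0, 0],
    [0, 0, 0],
    [0, 0, 0]
  ],
  "jaw": [1, 1, 1, 1, 1, 1, 1, 1]
}}

```text
t: 52.95
tcp_pos: [0.5349, 0.1369, 0.118]
eef_rot: [2.45, 1.966, 0.0]
force: [1.4, -0.3, -5.3]
gripper_width: 0.402
gripper_force: 61.4
```

{"op": "move_arm", "data": {
  "delta_pos": [
    [-0.044, 0.0096, 0],
    [-0.0391, 0.0085, 0],
    [-0.0244, 0.0053, 0],
    [-0.0127, 0.0028, 0],
    [0, 0, 0],
    [0, 0, 0],
    [0, 0, 0],
    [0, 0, 0]
  ],
  "rotation": [
    [0, 0, 0],
    [0, 0, 0],
    [0, 0, 0],
    [0, 0, 0],
    [0, 0, -1.4],
    [0, 0, 0],
    [0, 0, 0],
    [0, 0, 0]
  ],
  "jaw": [1, 1, 1, 1, 1, 1, 1, 1]
}}

```text
t: 53.75
tcp_pos: [0.5346, 0.0162, 0.1179]
eef_rot: [-2.426, -1.996, -0.0]
force: [0.5, 0.2, -5.3]
gripper_width: 0.402
gripper_force: 61.4
```

```bash
python3 -c "
from h import *
st((.5345,.015,.0083))
f=manip.grab_frame('top');a=px2w(f,(199.4,215.9),.022);b=px2w(f,(210,275.9),.022);print('stops',a,b,(a+b)/2,np.linalg.norm(a-b))
yw=np.deg2rad(-11.1);p=manip.get_state()['tcp_pos']
for c in ('side','top'):
  f=manip.grab_frame(c);save(f,'m6'+c)
  for d in manip.outline_of('insert',c)[:1]:
    x,v=fit(f,'insert',d['mask'],p[0],p[1],p[2]+.0017,yw); print(c,x.round(4),round(v,3))
"
```

```text
t 53.75 tcp [0.5346 0.0162 0.1179] yaw_y -11.09 tilt [-0.0001  0.0002] w 0.402 gf 61.4 F [ 0.5  0.2 -5.3] q [-0.16  0.09  2.01  0.    1.04  0.03]
  to (0.5345, 0.015, 0.0083) tool delta [-1.200e-03  1.000e-04  1.096e-01]
stops [0.54980921 0.0952362  0.022     ] [ 0.51822966 -0.06633883  0.022     ] [0.53401943 0.01444868 0.022     ] 0.1646321955152677
side [0.5357 0.0179] 0.776
top [0.5371 0.0298] 0.038
```

{"op": "move_arm", "data": {
  "delta_pos": [
    [-0.0015, 0, 0.02],
    [0, 0, 0.03],
    [0, 0, 0.03],
    [0, 0, 0.015],
    [0, 0, 0.007],
    [0, 0, 0.003],
    [0, 0, 0.0015],
    [0, 0, 0]
  ],
  "rotation": [
    [0, 0, 0],
    [0, 0, 0],
    [0, 0, 0],
    [0, 0, 0],
    [0, 0, 0],
    [0, 0, 0],
    [0, 0, 0],
    [0, 0, 0]
  ],
  "jaw": [1, 1, 1, 1, 1, 1, 1, 1]
}}

```text
t: 54.8
tcp_pos: [0.5355, 0.0134, 0.0127]
eef_rot: [2.426, 1.993, 0.003]
force: [0.6, -1.0, -5.7]
gripper_width: 0.405
gripper_force: 61.3
```

{"op": "move_arm", "data": {
  "delta_pos": [
    [0, 0, 0.0008],
    [0, 0, 0.0007],
    [0, 0, 0],
    [0, 0, 0],
    [0, 0, 0],
    [0, 0, 0],
    [0, 0, 0],
    [0, 0, 0]
  ],
  "rotation": [
    [0, 0, 0],
    [0, 0, 0],
    [0, 0, 0],
    [0, 0, 0],
    [0, 0, 0],
    [0, 0, 0],
    [0, 0, 0],
    [0, 0, 0]
  ],
  "jaw": [1, 1, 1, 1, 1, 1, 1, 1]
}}

```text
t: 55.6
tcp_pos: [0.5344, 0.0135, 0.0099]
eef_rot: [-2.427, -1.994, 0.0]
force: [0.4, -0.6, -5.2]
gripper_width: 0.403
gripper_force: 61.3
```

{"op": "move_arm", "data": {
  "delta_pos": [
    [0, 0, 0.0006],
    [0, 0, 0],
    [0, 0, 0],
    [0, 0, 0],
    [0, 0, 0],
    [0, 0, 0],
    [0, 0, 0],
    [0, 0, 0]
  ],
  "rotation": [
    [0, 0, 0],
    [0, 0, 0],
    [0, 0, 0],
    [0, 0, 0],
    [0, 0, 0],
    [0, 0, 0],
    [0, 0, 0],
    [0, 0, 0]
  ],
  "jaw": [1, 1, 1, 1, 1, 1, 1, 1]
}}

```text
t: 56.4
tcp_pos: [0.5344, 0.0135, 0.0093]
eef_rot: [2.427, 1.994, 0.0]
force: [-0.8, 0.1, -4.8]
gripper_width: 0.401
gripper_force: 61.3
```

{"op": "move_arm", "data": {
  "delta_pos": [
    [0, 0, 0.0005],
    [0, 0, 0.0005],
    [0, 0, 0],
    [0, 0, 0],
    [0, 0, 0],
    [0, 0, 0],
    [0, 0, 0],
    [0, 0, 0]
  ],
  "rotation": [
    [0, 0, 0],
    [0, 0, 0],
    [0, 0, 0],
    [0, 0, 0],
    [0, 0, 0],
    [0, 0, 0],
    [0, 0, 0],
    [0, 0, 0]
  ],
  "jaw": [1, 1, 1, 1, 1, 1, 1, 1]
}}

```text
t: 57.2
tcp_pos: [0.5344, 0.0135, 0.0084]
eef_rot: [2.427, 1.994, 0.0]
force: [-0.8, 0.0, -4.7]
gripper_width: 0.399
gripper_force: 61.4
```

{"op": "move_arm", "data": {
  "delta_pos": [
    [0, 0, 0.0005],
    [0, 0, 0],
    [0, 0, 0],
    [0, 0, 0],
    [0, 0, 0],
    [0, 0, 0],
    [0, 0, 0],
    [0, 0, 0]
  ],
  "rotation": [
    [0, 0, 0],
    [0, 0, 0],
    [0, 0, 0],
    [0, 0, 0],
    [0, 0, 0],
    [0, 0, 0],
    [0, 0, 0],
    [0, 0, 0]
  ],
  "jaw": [1, 1, 1, 1, 1, 1, 1, 1]
}}

```text
t: 58.0
tcp_pos: [0.5344, 0.0135, 0.0083]
eef_rot: [-2.427, -1.994, 0.0]
force: [-4.9, 0.6, 4.1]
gripper_width: 0.405
gripper_force: 62.7
```

{"op": "move_arm", "data": {
  "delta_pos": [
    [0, 0, 0],
    [0, 0, 0],
    [0, 0, 0],
    [0, 0, 0],
    [0, 0, 0],
    [0, 0, 0],
    [0, 0, -0.005],
    [0, 0, -0.015]
  ],
  "rotation": [
    [0, 0, 0],
    [0, 0, 0],
    [0, 0, 0],
    [0, 0, 0],
    [0, 0, 0],
    [0, 0, 0],
    [0, 0, 0],
    [0, 0, 0]
  ],
  "jaw": [0.1, 0.05, 0, -0.5, -1, -1, -1, -1]
}}

```text
t: 58.8
tcp_pos: [0.533, 0.0137, 0.0271]
eef_rot: [-2.425, -1.993, 0.004]
force: [-0.5, 0.1, -1.1]
gripper_width: 1.003
gripper_force: 0.0
```

{"op": "move_arm", "data": {
  "delta_pos": [
    [0, 0, -0.03],
    [0, 0, -0.04],
    [0, 0, -0.04],
    [-0.0197, 0.0033, 0],
    [-0.0394, 0.0066, 0],
    [-0.0444, 0.0075, 0],
    [-0.0444, 0.0075, 0],
    [-0.0444, 0.0075, 0]
  ],
  "rotation": [
    [0, 0, 0],
    [0, 0, 0],
    [0, 0, 1.5],
    [0, 0, 0],
    [0, 0, 0],
    [0, 0, 0],
    [0, 0, 0],
    [0, 0, 0]
  ],
  "jaw": [-1, -1, -1, -1, -1, -1, -1, -1]
}}

```text
t: 59.6
tcp_pos: [0.5238, -0.1829, 0.1396]
eef_rot: [2.451, 1.962, 0.002]
force: [-0.1, 0.4, -0.4]
gripper_width: 0.996
gripper_force: 0.0
```

{"op": "move_arm", "data": {
  "delta_pos": [
    [-0.0394, 0.0066, 0],
    [-0.0227, 0.0038, 0],
    [0, 0, 0],
    [0, 0, 0],
    [0, 0, 0],
    [0, 0, 0],
    [0, 0, 0],
    [0, 0, 0]
  ],
  "rotation": [
    [0, 0, 0],
    [0, 0, 0],
    [0, 0, 0],
    [0, 0, 0],
    [0, 0, 0],
    [0, 0, 0],
    [0, 0, 0],
    [0, 0, 0]
  ],
  "jaw": [-1, -1, -1, -1, -1, -1, -1, -1]
}}

```text
t: 60.4
tcp_pos: [0.5204, -0.2433, 0.1379]
eef_rot: [-2.452, -1.964, -0.0]
force: [0.3, 0.5, 0.5]
gripper_width: 1.002
gripper_force: 0.0
```

```bash
python3 -c "
from h import *
st((.5207,-.244,.0483))
yw=np.deg2rad(-11.1)
for c in ('side','top'):
  f=manip.grab_frame(c);save(f,'m7'+c)
  for d in manip.outline_of('insert',c)[:2]:
    x,v=fit(f,'insert',d['mask'],.5345,.0145,.01,yw)
    for e in(-.05,.05): print(e,fit(f,'insert',d['mask'],.5345,.0145,.01,yw+e)[1].round(3))
    dx=x-[.5343,.0146];print(c,x.round(4),round(v,3),'pad frame',(dx@[np.cos(yw),np.sin(yw)]).round(4),(dx@[-np.sin(yw),np.cos(yw)]).round(4))
  for t in('block','bushing','corepin'):
   for d in manip.outline_of(t,c)[:4]:
    g={'block':(.5059,-.3076),'bushing':(.5207,-.244),'corepin':(.4913,-.3732)}[t]
    x,v=fit(f,t,d['mask'],*g,.01)
    if v>.3: print(c,t,x.round(4),round(v,3))
"
```

```text
t 60.4 tcp [ 0.5204 -0.2433  0.1379] yaw_y -12.62 tilt [-0.      0.0001] w 1.002 gf 0.0 F [0.3 0.5 0.5] q [-0.61  0.15  1.9   0.    1.09 -0.39]
  to (0.5207, -0.244, 0.0483) tool delta [-0.0006  0.0004  0.0896]
side block [ 0.5059 -0.3077] 0.541
side bushing [ 0.5226 -0.2399] 0.903
-0.05 0.826
0.05 0.856
top [0.5335 0.0148] 0.853 pad frame -0.0008 0.0001
```

{"op": "move_arm", "data": {
  "delta_pos": [
    [0, 0, 0.02],
    [0, 0, 0.03],
    [0, 0, 0.02],
    [0, 0, 0.012],
    [0, 0, 0.0075],
    [0, 0, 0],
    [0, 0, 0],
    [0, 0, 0]
  ],
  "rotation": [
    [0, 0, 0],
    [0, 0, 0],
    [0, 0, 0],
    [0, 0, 0],
    [0, 0, 0],
    [0, 0, 0],
    [0, 0, 0],
    [0, 0, 0]
  ],
  "jaw": [-1, -1, -1, -1, -1, -1, -0.6, -0.3]
}}

```text
t: 61.7
tcp_pos: [0.5211, -0.2446, 0.0497]
eef_rot: [2.451, 1.961, 0.001]
force: [-0.5, -0.1, 0.4]
gripper_width: 0.691
gripper_force: 0.0
```

{"op": "move_arm", "data": {
  "delta_pos": [
    [0, 0, 0],
    [0, 0, 0],
    [0, 0, 0],
    [0, 0, 0],
    [0, 0, 0],
    [0, 0, 0],
    [0, 0, 0],
    [0, 0, 0]
  ],
  "rotation": [
    [0, 0, 0],
    [0, 0, 0],
    [0, 0, 0],
    [0, 0, 0],
    [0, 0, 0],
    [0, 0, 0],
    [0, 0, 0],
    [0, 0, 0]
  ],
  "jaw": [0, 0.1, 0.2, 0.4, 0.6, 1, 1, 1]
}}

```text
t: 62.5
tcp_pos: [0.5206, -0.2443, 0.0495]
eef_rot: [2.453, 1.962, -0.0]
force: [-2.0, 1.5, 5.8]
gripper_width: 0.397
gripper_force: 59.0
```

{"op": "move_arm", "data": {
  "delta_pos": [
    [0, 0, -0.005],
    [0, 0, -0.02],
    [0, 0, -0.03],
    [0, 0, -0.03],
    [0, 0, -0.025],
    [0, 0, 0],
    [0, 0, 0],
    [0, 0, 0]
  ],
  "rotation": [
    [0, 0, 0],
    [0, 0, 0],
    [0, 0, 0],
    [0, 0, 0],
    [0, 0, 0],
    [0, 0, 0],
    [0, 0, 0],
    [0, 0, 0]
  ],
  "jaw": [1, 1, 1, 1, 1, 1, 1, 1]
}}

```text
t: 63.3
tcp_pos: [0.5188, -0.243, 0.1555]
eef_rot: [-2.45, -1.959, 0.002]
force: [0.1, -1.5, -3.8]
gripper_width: 0.393
gripper_force: 60.3
```

```bash
python3 -c "
from h import *
st((.4837,.2523,.0432))
"
```

```text
t 63.3 tcp [ 0.5188 -0.243   0.1555] yaw_y -12.69 tilt [-0.004   0.0028] w 0.393 gf 60.3 F [ 0.1 -1.5 -3.8] q [-0.62  0.13  1.89  0.    1.13 -0.39]
  to (0.4837, 0.2523, 0.0432) tool delta [ 0.4753 -0.1426  0.1138]
```

{"op": "move_arm", "data": {
  "delta_pos": [
    [0.0191, -0.0058, 0],
    [0.0383, -0.0116, 0],
    [0.0459, -0.0139, 0],
    [0.0459, -0.0139, 0],
    [0.0459, -0.0139, 0],
    [0.0459, -0.0139, 0],
    [0.0459, -0.0139, 0],
    [0.0459, -0.0139, 0]
  ],
  "rotation": [
    [0, 0, 0],
    [0, 0, 0],
    [0, 0, 0],
    [0, 0, 0],
    [0, 0, 0],
    [0, 0, 0],
    [0, 0, 0],
    [0, 0, 0]
  ],
  "jaw": [1, 1, 1, 1, 1, 1, 1, 1]
}}

```text
t: 64.1
tcp_pos: [0.4929, 0.1054, 0.1567]
eef_rot: [-2.451, -1.961, 0.003]
force: [1.1, 0.1, -3.3]
gripper_width: 0.395
gripper_force: 60.4
```

{"op": "move_arm", "data": {
  "delta_pos": [
    [0.0459, -0.0139, 0],
    [0.0459, -0.0139, 0],
    [0.0335, -0.0101, 0],
    [0.0181, -0.0055, 0],
    [0, 0, 0.02],
    [0, 0, 0.03],
    [0, 0, 0.02],
    [0, 0, 0]
  ],
  "rotation": [
    [0, 0, 0],
    [0, 0, 0],
    [0, 0, 0],
    [0, 0, 0],
    [0, 0, 0],
    [0, 0, 0],
    [0, 0, 0],
    [0, 0, 0]
  ],
  "jaw": [1, 1, 1, 1, 1, 1, 1, 1]
}}

```text
t: 64.9
tcp_pos: [0.4793, 0.2516, 0.083]
eef_rot: [-2.449, -1.96, 0.017]
force: [-1.2, 0.2, -3.9]
gripper_width: 0.392
gripper_force: 60.6
```

```bash
python3 -c "
from h import *
st((.4837,.2523,.0445))
"
```

```text
t 64.9 tcp [0.4793 0.2516 0.083 ] yaw_y -12.65 tilt [-0.0112 -0.0031] w 0.392 gf 60.6 F [-1.2  0.2 -3.9] q [0.3  0.16 2.   0.   0.99 0.52]
  to (0.4837, 0.2523, 0.0445) tool delta [0.0019 0.0046 0.0384]
```

{"op": "move_arm", "data": {
  "delta_pos": [
    [0, 0, 0],
    [0, 0, 0.01],
    [0, 0, 0.01],
    [0, 0, 0.005],
    [0, 0, 0],
    [0, 0, 0],
    [0, 0, 0],
    [0, 0, 0]
  ],
  "rotation": [
    [0, 0, 0],
    [0, 0, 0],
    [0, 0, 0],
    [0, 0, 0],
    [0, 0, 0],
    [0, 0, 0],
    [0, 0, 0],
    [0, 0, 0]
  ],
  "jaw": [1, 1, 1, 1, 1, 1, 1, 1]
}}

```text
t: 65.7
tcp_pos: [0.4845, 0.2523, 0.0638]
eef_rot: [2.453, 1.962, 0.001]
force: [-0.4, 0.7, -3.2]
gripper_width: 0.395
gripper_force: 60.6
```

```bash
python3 -c "
from h import *
st((.4837,.2523,.0445))
"
```

```text
t 65.7 tcp [0.4845 0.2523 0.0638] yaw_y -12.69 tilt [0.0009 0.0003] w 0.395 gf 60.6 F [-0.4  0.7 -3.2] q [ 0.29  0.2   2.01 -0.    0.94  0.52]
  to (0.4837, 0.2523, 0.0445) tool delta [-0.0002 -0.0008  0.0193]
```

{"op": "move_arm", "data": {
  "delta_pos": [
    [0, -0.0005, 0.006],
    [0, 0, 0.005],
    [0, 0, 0.003],
    [0, 0, 0.002],
    [0, 0, 0.001],
    [0, 0, 0.0006],
    [0, 0, 0],
    [0, 0, 0]
  ],
  "rotation": [
    [0, 0, 0],
    [0, 0, 0],
    [0, 0, 0],
    [0, 0, 0],
    [0, 0, 0],
    [0, 0, 0],
    [0, 0, 0],
    [0, 0, 0]
  ],
  "jaw": [1, 1, 1, 1, 1, 1, 1, 1]
}}

```text
t: 66.5
tcp_pos: [0.4838, 0.2523, 0.0459]
eef_rot: [2.453, 1.962, 0.001]
force: [0.5, -0.8, -4.0]
gripper_width: 0.394
gripper_force: 60.6
```

{"op": "move_arm", "data": {
  "delta_pos": [
    [0, 0, 0.0006],
    [0, 0, 0],
    [0, 0, 0],
    [0, 0, 0],
    [0, 0, 0],
    [0, 0, 0],
    [0, 0, 0],
    [0, 0, 0]
  ],
  "rotation": [
    [0, 0, 0],
    [0, 0, 0],
    [0, 0, 0],
    [0, 0, 0],
    [0, 0, 0],
    [0, 0, 0],
    [0, 0, 0],
    [0, 0, 0]
  ],
  "jaw": [1, 1, 1, 1, 1, 1, 1, 1]
}}

```text
t: 67.3
tcp_pos: [0.4837, 0.2523, 0.0451]
eef_rot: [2.453, 1.962, 0.0]
force: [-0.6, -0.3, -3.4]
gripper_width: 0.394
gripper_force: 60.6
```

{"op": "move_arm", "data": {
  "delta_pos": [
    [0, 0, 0.0006],
    [0, 0, 0.0005],
    [0, 0, 0],
    [0, 0, 0],
    [0, 0, 0],
    [0, 0, 0],
    [0, 0, 0],
    [0, 0, 0]
  ],
  "rotation": [
    [0, 0, 0],
    [0, 0, 0],
    [0, 0, 0],
    [0, 0, 0],
    [0, 0, 0],
    [0, 0, 0],
    [0, 0, 0],
    [0, 0, 0]
  ],
  "jaw": [1, 1, 1, 1, 1, 1, 1, 1]
}}

```text
t: 68.1
tcp_pos: [0.4838, 0.2524, 0.0445]
eef_rot: [-2.453, -1.962, -0.0]
force: [-3.0, 0.3, 4.1]
gripper_width: 0.397
gripper_force: 61.4
```

{"op": "move_arm", "data": {
  "delta_pos": [
    [0, 0, 0],
    [0, 0, 0],
    [0, 0, 0],
    [0, 0, 0],
    [0, 0, 0],
    [0, 0, 0],
    [0, 0, -0.005],
    [0, 0, -0.015]
  ],
  "rotation": [
    [0, 0, 0],
    [0, 0, 0],
    [0, 0, 0],
    [0, 0, 0],
    [0, 0, 0],
    [0, 0, 0],
    [0, 0, 0],
    [0, 0, 0]
  ],
  "jaw": [0.1, 0.05, 0, -0.5, -1, -1, -1, -1]
}}

```text
t: 68.9
tcp_pos: [0.4824, 0.2519, 0.0632]
eef_rot: [-2.452, -1.962, 0.005]
force: [-0.6, 0.8, -1.2]
gripper_width: 1.001
gripper_force: 0.0
```

{"op": "move_arm", "data": {
  "delta_pos": [
    [0, 0, -0.03],
    [0, 0, -0.03],
    [0, 0, -0.03],
    [-0.0193, 0.0051, 0],
    [-0.0387, 0.0103, 0],
    [-0.0464, 0.0123, 0],
    [-0.0464, 0.0123, 0],
    [-0.0464, 0.0123, 0]
  ],
  "rotation": [
    [0, 0, 0],
    [0, 0, 0],
    [0, 0, 0],
    [0, 0, 0],
    [0, 0, 0],
    [0, 0, 0],
    [0, 0, 0],
    [0, 0, 0]
  ],
  "jaw": [-1, -1, -1, -1, -1, -1, -1, -1]
}}

```text
t: 69.7
tcp_pos: [0.4916, 0.0468, 0.1558]
eef_rot: [2.451, 1.962, 0.003]
force: [0.1, 0.0, -0.2]
gripper_width: 0.998
gripper_force: 0.0
```

{"op": "move_arm", "data": {
  "delta_pos": [
    [-0.0464, 0.0123, 0],
    [-0.0464, 0.0123, 0],
    [-0.0464, 0.0123, 0],
    [-0.0464, 0.0123, 0],
    [-0.0464, 0.0123, 0],
    [-0.0464, 0.0123, 0],
    [-0.0387, 0.0103, 0],
    [-0.0193, 0.0051, 0]
  ],
  "rotation": [
    [0, 0, 0],
    [0, 0, 0],
    [0, 0, 0],
    [0, 0, 0],
    [0, 0, 0],
    [0, 0, 0],
    [0, 0, 0],
    [0, 0, 0]
  ],
  "jaw": [-1, -1, -1, -1, -1, -1, -1, -1]
}}

```text
t: 70.5
tcp_pos: [0.5046, -0.3029, 0.1558]
eef_rot: [2.454, 1.957, 0.0]
force: [0.1, 0.5, -0.1]
gripper_width: 1.001
gripper_force: 0.0
```

{"op": "move_arm", "data": {
  "delta_pos": [
    [-0.0082, 0.0022, 0],
    [0, 0, 0],
    [0, 0, 0.02],
    [0, 0, 0.02],
    [0, 0, 0.01],
    [0, 0, 0],
    [0, 0, 0],
    [0, 0, 0]
  ],
  "rotation": [
    [0, 0, 0],
    [0, 0, 0],
    [0, 0, 0],
    [0, 0, 0],
    [0, 0, 0],
    [0, 0, 0],
    [0, 0, 0],
    [0, 0, 0]
  ],
  "jaw": [-1, -1, -1, -1, -1, -1, -1, -1]
}}

```text
t: 71.3
tcp_pos: [0.5057, -0.3079, 0.1054]
eef_rot: [2.451, 1.962, 0.001]
force: [0.5, 0.5, 1.1]
gripper_width: 0.998
gripper_force: 0.0
```

```bash
python3 -c "
from h import *
st((.5059,-.3076,.047))
for c in('side','top'):
  f=manip.grab_frame(c); save(f,'m8'+c)
  for t,z,g in(('bushing',.005,(.4838,.2524)),('block',.01,(.5059,-.3076)),('corepin',.01,(.4913,-.3732))):
   for d in manip.outline_of(t,c)[:4]:
    x,v=fit(f,t,d['mask'],*g,z)
    if v>.3: print(c,t,x.round(4),round(v,3))
"
```

```text
t 71.3 tcp [ 0.5057 -0.3079  0.1054] yaw_y -12.65 tilt [ 0.0018 -0.0014] w 0.998 gf 0.0 F [0.5 0.5 1.1] q [-0.72  0.23  1.88  0.    1.03 -0.5 ]
  to (0.5059, -0.3076, 0.047) tool delta [ 0.0004 -0.      0.0584]
side bushing [0.4851 0.2528] 0.957
side block [ 0.5075 -0.3077] 0.902
side corepin [ 0.4916 -0.3805] 0.519
top bushing [0.4839 0.2548] 0.835
top block [ 0.5079 -0.294 ] 0.475
```

Bushing is back on its spot. Now the block.

{"op": "move_arm", "data": {
  "delta_pos": [
    [0, 0, 0.02],
    [0, 0, 0.02],
    [0, 0, 0.01],
    [0, 0, 0.007],
    [0, 0, 0],
    [0, 0, 0],
    [0, 0, 0],
    [0, 0, 0]
  ],
  "rotation": [
    [0, 0, 0],
    [0, 0, 0],
    [0, 0, 0],
    [0, 0, 0],
    [0, 0, 0],
    [0, 0, 0],
    [0, 0, 0],
    [0, 0, 0]
  ],
  "jaw": [-1, -1, -1, -1, -1, -1, -0.6, -0.3]
}}

```text
t: 72.5
tcp_pos: [0.5054, -0.3083, 0.048]
eef_rot: [2.452, 1.961, 0.0]
force: [-0.6, -0.3, 0.7]
gripper_width: 0.692
gripper_force: 0.0
```

{"op": "move_arm", "data": {
  "delta_pos": [
    [0, 0, 0],
    [0, 0, 0],
    [0, 0, 0],
    [0, 0, 0],
    [0, 0, 0],
    [0, 0, 0],
    [0, 0, 0],
    [0, 0, 0]
  ],
  "rotation": [
    [0, 0, 0],
    [0, 0, 0],
    [0, 0, 0],
    [0, 0, 0],
    [0, 0, 0],
    [0, 0, 0],
    [0, 0, 0],
    [0, 0, 0]
  ],
  "jaw": [0, 0.1, 0.2, 0.4, 0.6, 1, 1, 1]
}}

```text
t: 73.3
tcp_pos: [0.5053, -0.3081, 0.0477]
eef_rot: [2.453, 1.962, 0.001]
force: [0.3, 1.0, 4.6]
gripper_width: 0.376
gripper_force: 60.1
```

{"op": "move_arm", "data": {
  "delta_pos": [
    [0, 0, -0.005],
    [0, 0, -0.02],
    [0, 0, -0.03],
    [0, 0, -0.03],
    [0, 0, -0.025],
    [0, 0, 0],
    [0, 0, 0],
    [0, 0, 0]
  ],
  "rotation": [
    [0, 0, 0],
    [0, 0, 0],
    [0, 0, 0],
    [0, 0, 0],
    [0, 0, 0],
    [0, 0, 0],
    [0, 0, 0],
    [0, 0, 0]
  ],
  "jaw": [1, 1, 1, 1, 1, 1, 1, 1]
}}

```text
t: 74.1
tcp_pos: [0.5033, -0.3066, 0.1538]
eef_rot: [-2.449, -1.959, 0.002]
force: [-0.2, -0.5, -4.3]
gripper_width: 0.372
gripper_force: 60.1
```

```bash
python3 -c "
from h import *
st((.4937,.2996,.0427))
"
```

```text
t 74.1 tcp [ 0.5033 -0.3066  0.1538] yaw_y -12.69 tilt [-0.0043  0.0036] w 0.372 gf 60.1 F [-0.2 -0.5 -4.3] q [-0.72  0.17  1.85 -0.    1.13 -0.5 ]
  to (0.4937, 0.2996, 0.0427) tool delta [ 0.589  -0.1419  0.1133]
```

{"op": "move_arm", "data": {
  "delta_pos": [
    [0.0194, -0.0048, 0],
    [0.0389, -0.0095, 0],
    [0.0466, -0.0114, 0],
    [0.0466, -0.0114, 0],
    [0.0466, -0.0114, 0],
    [0.0466, -0.0114, 0],
    [0.0466, -0.0114, 0],
    [0.0466, -0.0114, 0]
  ],
  "rotation": [
    [0, 0, 0],
    [0, 0, 0],
    [0, 0, 0],
    [0, 0, 0],
    [0, 0, 0],
    [0, 0, 0],
    [0, 0, 0],
    [0, 0, 0]
  ],
  "jaw": [1, 1, 1, 1, 1, 1, 1, 1]
}}

```text
t: 74.9
tcp_pos: [0.4965, 0.0426, 0.1553]
eef_rot: [-2.451, -1.961, 0.003]
force: [0.7, -0.9, -3.7]
gripper_width: 0.377
gripper_force: 60.1
```

{"op": "move_arm", "data": {
  "delta_pos": [
    [0.0466, -0.0114, 0],
    [0.0466, -0.0114, 0],
    [0.0466, -0.0114, 0],
    [0.0466, -0.0114, 0],
    [0.0389, -0.0095, 0],
    [0.0194, -0.0048, 0],
    [0.0078, -0.0019, 0],
    [0, 0, 0]
  ],
  "rotation": [
    [0, 0, 0],
    [0, 0, 0],
    [0, 0, 0],
    [0, 0, 0],
    [0, 0, 0],
    [0, 0, 0],
    [0, 0, 0],
    [0, 0, 0]
  ],
  "jaw": [1, 1, 1, 1, 1, 1, 1, 1]
}}

```text
t: 75.7
tcp_pos: [0.4922, 0.3004, 0.1555]
eef_rot: [-2.451, -1.964, 0.004]
force: [0.0, -0.6, -4.2]
gripper_width: 0.378
gripper_force: 60.1
```

{"op": "move_arm", "data": {
  "delta_pos": [
    [0, 0, 0.02],
    [0, 0, 0.03],
    [0, 0, 0.03],
    [0, 0, 0.01],
    [0, 0, 0.005],
    [0, 0, 0],
    [0, 0, 0],
    [0, 0, 0]
  ],
  "rotation": [
    [0, 0, 0],
    [0, 0, 0],
    [0, 0, 0],
    [0, 0, 0],
    [0, 0, 0],
    [0, 0, 0],
    [0, 0, 0],
    [0, 0, 0]
  ],
  "jaw": [1, 1, 1, 1, 1, 1, 1, 1]
}}

```text
t: 76.5
tcp_pos: [0.4948, 0.3003, 0.0639]
eef_rot: [2.452, 1.962, 0.005]
force: [-1.0, -0.6, -4.0]
gripper_width: 0.376
gripper_force: 60.2
```

```bash
python3 -c "
from h import *
st((.4937,.2997,.0427))
"
```

```text
t 76.5 tcp [0.4948 0.3003 0.0639] yaw_y -12.69 tilt [0.0031 0.0011] w 0.376 gf 60.2 F [-1.  -0.6 -4. ] q [ 0.37  0.26  1.93 -0.    0.95  0.59]
  to (0.4937, 0.2997, 0.0427) tool delta [-0.0009 -0.001   0.0212]
```

{"op": "move_arm", "data": {
  "delta_pos": [
    [-0.0005, 0, 0.006],
    [0, 0, 0.005],
    [0, 0, 0.003],
    [0, 0, 0.002],
    [0, 0, 0.001],
    [0, 0, 0.0006],
    [0, 0, 0],
    [0, 0, 0]
  ],
  "rotation": [
    [0, 0, 0],
    [0, 0, 0],
    [0, 0, 0],
    [0, 0, 0],
    [0, 0, 0],
    [0, 0, 0],
    [0, 0, 0],
    [0, 0, 0]
  ],
  "jaw": [1, 1, 1, 1, 1, 1, 1, 1]
}}

```text
t: 77.3
tcp_pos: [0.4936, 0.2994, 0.0446]
eef_rot: [2.453, 1.962, 0.0]
force: [0.4, 0.3, -3.4]
gripper_width: 0.373
gripper_force: 60.3
```

{"op": "move_arm", "data": {
  "delta_pos": [
    [0, 0, 0.0006],
    [0, 0, 0],
    [0, 0, 0],
    [0, 0, 0],
    [0, 0, 0],
    [0, 0, 0],
    [0, 0, 0],
    [0, 0, 0]
  ],
  "rotation": [
    [0, 0, 0],
    [0, 0, 0],
    [0, 0, 0],
    [0, 0, 0],
    [0, 0, 0],
    [0, 0, 0],
    [0, 0, 0],
    [0, 0, 0]
  ],
  "jaw": [1, 1, 1, 1, 1, 1, 1, 1]
}}

```text
t: 78.1
tcp_pos: [0.4935, 0.2994, 0.0438]
eef_rot: [2.453, 1.962, 0.0]
force: [0.1, 0.1, -3.9]
gripper_width: 0.377
gripper_force: 60.3
```

{"op": "move_arm", "data": {
  "delta_pos": [
    [0, 0, 0.0006],
    [0, 0, 0.0006],
    [0, 0, 0],
    [0, 0, 0],
    [0, 0, 0],
    [0, 0, 0],
    [0, 0, 0],
    [0, 0, 0]
  ],
  "rotation": [
    [0, 0, 0],
    [0, 0, 0],
    [0, 0, 0],
    [0, 0, 0],
    [0, 0, 0],
    [0, 0, 0],
    [0, 0, 0],
    [0, 0, 0]
  ],
  "jaw": [1, 1, 1, 1, 1, 1, 1, 1]
}}

```text
t: 78.9
tcp_pos: [0.4935, 0.2995, 0.0428]
eef_rot: [2.453, 1.962, 0.0]
force: [-0.3, 0.2, -1.6]
gripper_width: 0.379
gripper_force: 60.5
```

{"op": "move_arm", "data": {
  "delta_pos": [
    [0, 0, 0.0004],
    [0, 0, 0],
    [0, 0, 0],
    [0, 0, 0],
    [0, 0, 0],
    [0, 0, 0],
    [0, 0, 0],
    [0, 0, 0]
  ],
  "rotation": [
    [0, 0, 0],
    [0, 0, 0],
    [0, 0, 0],
    [0, 0, 0],
    [0, 0, 0],
    [0, 0, 0],
    [0, 0, 0],
    [0, 0, 0]
  ],
  "jaw": [1, 1, 1, 1, 1, 1, 1, 1]
}}

```text
t: 79.7
tcp_pos: [0.4937, 0.2995, 0.0427]
eef_rot: [2.453, 1.962, 0.001]
force: [-2.7, -0.7, 5.3]
gripper_width: 0.374
gripper_force: 61.2
```

{"op": "move_arm", "data": {
  "delta_pos": [
    [0, 0, 0],
    [0, 0, 0],
    [0, 0, 0],
    [0, 0, 0],
    [0, 0, 0],
    [0, 0, 0],
    [0, 0, -0.005],
    [0, 0, -0.015]
  ],
  "rotation": [
    [0, 0, 0],
    [0, 0, 0],
    [0, 0, 0],
    [0, 0, 0],
    [0, 0, 0],
    [0, 0, 0],
    [0, 0, 0],
    [0, 0, 0]
  ],
  "jaw": [0.2, 0.1, 0, -0.5, -1, -1, -1, -1]
}}

```text
t: 80.5
tcp_pos: [0.4922, 0.2989, 0.0613]
eef_rot: [-2.452, -1.962, 0.006]
force: [-0.2, -0.4, 0.5]
gripper_width: 0.999
gripper_force: 0.0
```

{"op": "move_arm", "data": {
  "delta_pos": [
    [0, 0, -0.03],
    [0, 0, -0.03],
    [0, 0, -0.03],
    [-0.0195, 0.0043, 0],
    [-0.0391, 0.0086, 0],
    [-0.0469, 0.0103, 0],
    [-0.0469, 0.0103, 0],
    [-0.0469, 0.0103, 0]
  ],
  "rotation": [
    [0, 0, 0],
    [0, 0, 0],
    [0, 0, 0],
    [0, 0, 0],
    [0, 0, 0],
    [0, 0, 0],
    [0, 0, 0],
    [0, 0, 0]
  ],
  "jaw": [-1, -1, -1, -1, -1, -1, -1, -1]
}}

```text
t: 81.3
tcp_pos: [0.4926, 0.0938, 0.1539]
eef_rot: [2.451, 1.962, 0.003]
force: [1.3, -0.7, 0.1]
gripper_width: 1.0
gripper_force: 0.0
```

{"op": "move_arm", "data": {
  "delta_pos": [
    [-0.0469, 0.0103, 0],
    [-0.0469, 0.0103, 0],
    [-0.0469, 0.0103, 0],
    [-0.0469, 0.0103, 0],
    [-0.0469, 0.0103, 0],
    [-0.0469, 0.0103, 0],
    [-0.0469, 0.0103, 0],
    [-0.0469, 0.0103, 0]
  ],
  "rotation": [
    [0, 0, 0],
    [0, 0, 0],
    [0, 0, 0],
    [0, 0, 0],
    [0, 0, 0],
    [0, 0, 0],
    [0, 0, 0],
    [0, 0, 0]
  ],
  "jaw": [-1, -1, -1, -1, -1, -1, -1, -1]
}}

```text
t: 82.1
tcp_pos: [0.4904, -0.2911, 0.154]
eef_rot: [2.452, 1.961, 0.001]
force: [-0.2, 0.2, 0.9]
gripper_width: 0.997
gripper_force: 0.0
```

{"op": "move_arm", "data": {
  "delta_pos": [
    [-0.0469, 0.0103, 0],
    [-0.0244, 0.0054, 0],
    [-0.0115, 0.0025, 0],
    [0, 0, 0],
    [0, 0, 0.02],
    [0, 0, 0.01],
    [0, 0, 0],
    [0, 0, 0]
  ],
  "rotation": [
    [0, 0, 0],
    [0, 0, 0],
    [0, 0, 0],
    [0, 0, 0],
    [0, 0, 0],
    [0, 0, 0],
    [0, 0, 0],
    [0, 0, 0]
  ],
  "jaw": [-1, -1, -1, -1, -1, -1, -1, -1]
}}

```text
t: 82.9
tcp_pos: [0.4902, -0.3724, 0.1223]
eef_rot: [-2.451, -1.964, -0.0]
force: [0.3, -0.3, -0.2]
gripper_width: 0.998
gripper_force: 0.0
```

```bash
python3 -c "
from h import *
st((.4912,-.3732,.0546))
for c in('side','top'):
  f=manip.grab_frame(c); save(f,'m9'+c)
  for t,z,g in(('bushing',.005,(.4838,.2524)),('block',.005,(.4937,.2995)),('corepin',.01,(.4913,-.3732))):
   for d in manip.outline_of(t,c)[:4]:
    x,v=fit(f,t,d['mask'],*g,z)
    if v>.3: print(c,t,x.round(4),round(v,3))
"
```

```text
t 82.9 tcp [ 0.4902 -0.3724  0.1223] yaw_y -12.61 tilt [-0.0004  0.0006] w 0.998 gf 0.0 F [ 0.3 -0.3 -0.2] q [-0.81  0.26  1.81  0.    1.08 -0.59]
  to (0.4912, -0.3732, 0.0546) tool delta [-0.0006  0.0012  0.0677]
side bushing [0.4838 0.2426] 0.651
side block [0.4942 0.2973] 0.91
side corepin [ 0.4908 -0.382 ] 0.745
top bushing [0.4842 0.2552] 0.906
top block [0.4927 0.2982] 0.811
top corepin [ 0.4892 -0.3708] 0.924
```

{"op": "move_arm", "data": {
  "delta_pos": [
    [0, 0.001, 0.02],
    [0, 0, 0.02],
    [0, 0, 0.015],
    [0, 0, 0.008],
    [0, 0, 0.004],
    [0, 0, 0],
    [0, 0, 0],
    [0, 0, 0]
  ],
  "rotation": [
    [0, 0, 0],
    [0, 0, 0],
    [0, 0, 0],
    [0, 0, 0],
    [0, 0, 0],
    [0, 0, 0],
    [0, 0, 0],
    [0, 0, 0]
  ],
  "jaw": [-1, -1, -1, -1, -1, -1, -0.6, -0.3]
}}

```text
t: 84.1
tcp_pos: [0.4915, -0.3744, 0.0563]
eef_rot: [2.452, 1.961, 0.0]
force: [-0.1, 0.0, 0.1]
gripper_width: 0.689
gripper_force: 0.0
```

{"op": "move_arm", "data": {
  "delta_pos": [
    [0, 0, 0],
    [0, 0, 0],
    [0, 0, 0],
    [0, 0, 0],
    [0, 0, 0],
    [0, 0, 0],
    [0, 0, 0],
    [0, 0, 0]
  ],
  "rotation": [
    [0, 0, 0],
    [0, 0, 0],
    [0, 0, 0],
    [0, 0, 0],
    [0, 0, 0],
    [0, 0, 0],
    [0, 0, 0],
    [0, 0, 0]
  ],
  "jaw": [0.1, 0.3, 0.4, 0.5, 0.7, 1, 1, 1]
}}

```text
t: 84.9
tcp_pos: [0.4906, -0.3738, 0.0555]
eef_rot: [-2.452, -1.962, 0.001]
force: [-4.2, 1.2, 4.9]
gripper_width: 0.23
gripper_force: 58.9
```

{"op": "move_arm", "data": {
  "delta_pos": [
    [0, 0, -0.005],
    [0, 0, -0.02],
    [0, 0, -0.03],
    [0, 0, -0.03],
    [0, 0, -0.025],
    [0, 0, 0],
    [0, 0, 0],
    [0, 0, 0]
  ],
  "rotation": [
    [0, 0, 0],
    [0, 0, 0],
    [0, 0, 0],
    [0, 0, 0],
    [0, 0, 0],
    [0, 0, 0],
    [0, 0, 0],
    [0, 0, 0]
  ],
  "jaw": [1, 1, 1, 1, 1, 1, 1, 1]
}}

```text
t: 85.7
tcp_pos: [0.4899, -0.3725, 0.162]
eef_rot: [-2.45, -1.959, 0.0]
force: [0.7, -0.2, -4.4]
gripper_width: 0.236
gripper_force: 59.3
```

```bash
python3 -c "
from h import *
st((.5044,.3458,.0497))
"
```

```text
t 85.7 tcp [ 0.4899 -0.3725  0.162 ] yaw_y -12.69 tilt [-0.0031  0.0037] w 0.236 gf 59.3 F [ 0.7 -0.2 -4.4] q [-0.81  0.22  1.78  0.    1.15 -0.59]
  to (0.5044, 0.3458, 0.0497) tool delta [ 0.7036 -0.1432  0.1149]
```

{"op": "move_arm", "data": {
  "delta_pos": [
    [0.0196, -0.004, 0],
    [0.0392, -0.008, 0],
    [0.047, -0.0096, 0],
    [0.047, -0.0096, 0],
    [0.047, -0.0096, 0],
    [0.047, -0.0096, 0],
    [0.047, -0.0096, 0],
    [0.047, -0.0096, 0]
  ],
  "rotation": [
    [0, 0, 0],
    [0, 0, 0],
    [0, 0, 0],
    [0, 0, 0],
    [0, 0, 0],
    [0, 0, 0],
    [0, 0, 0],
    [0, 0, 0]
  ],
  "jaw": [1, 1, 1, 1, 1, 1, 1, 1]
}}

```text
t: 86.5
tcp_pos: [0.4962, -0.0232, 0.1635]
eef_rot: [-2.451, -1.961, 0.002]
force: [1.7, -0.3, -3.9]
gripper_width: 0.228
gripper_force: 59.2
```

{"op": "move_arm", "data": {
  "delta_pos": [
    [0.047, -0.0096, 0],
    [0.047, -0.0096, 0],
    [0.047, -0.0096, 0],
    [0.047, -0.0096, 0],
    [0.047, -0.0096, 0],
    [0.047, -0.0096, 0],
    [0.0392, -0.008, 0],
    [0.0245, -0.005, 0]
  ],
  "rotation": [
    [0, 0, 0],
    [0, 0, 0],
    [0, 0, 0],
    [0, 0, 0],
    [0, 0, 0],
    [0, 0, 0],
    [0, 0, 0],
    [0, 0, 0]
  ],
  "jaw": [1, 1, 1, 1, 1, 1, 1, 1]
}}

```text
t: 87.3
tcp_pos: [0.5027, 0.3299, 0.1632]
eef_rot: [-2.449, -1.964, 0.004]
force: [0.6, 0.2, -4.4]
gripper_width: 0.227
gripper_force: 59.2
```

{"op": "move_arm", "data": {
  "delta_pos": [
    [0.0178, -0.0037, 0],
    [0, 0, 0],
    [0, 0, 0.02],
    [0, 0, 0.03],
    [0, 0, 0.03],
    [0, 0, 0.01],
    [0, 0, 0],
    [0, 0, 0]
  ],
  "rotation": [
    [0, 0, 0],
    [0, 0, 0],
    [0, 0, 0],
    [0, 0, 0],
    [0, 0, 0],
    [0, 0, 0],
    [0, 0, 0],
    [0, 0, 0]
  ],
  "jaw": [1, 1, 1, 1, 1, 1, 1, 1]
}}

```text
t: 88.1
tcp_pos: [0.5061, 0.3448, 0.0763]
eef_rot: [2.453, 1.961, 0.002]
force: [0.5, -0.2, -3.4]
gripper_width: 0.226
gripper_force: 59.1
```

```bash
python3 -c "
from h import *
st((.5041,.3453,.0505))
"
```

```text
t 88.1 tcp [0.5061 0.3448 0.0763] yaw_y -12.72 tilt [0.0015 0.0005] w 0.226 gf 59.1 F [ 0.5 -0.2 -3.4] q [ 0.43  0.31  1.84 -0.    0.99  0.65]
  to (0.5041, 0.3453, 0.0505) tool delta [ 0.0001 -0.0021  0.0258]
```

{"op": "move_arm", "data": {
  "delta_pos": [
    [0, -0.001, 0.007],
    [0, 0, 0.007],
    [0, 0, 0.005],
    [0, 0, 0.002],
    [0, 0, 0.001],
    [0, 0, 0.001],
    [0, 0, 0],
    [0, 0, 0]
  ],
  "rotation": [
    [0, 0, 0],
    [0, 0, 0],
    [0, 0, 0],
    [0, 0, 0],
    [0, 0, 0],
    [0, 0, 0],
    [0, 0, 0],
    [0, 0, 0]
  ],
  "jaw": [1, 1, 1, 1, 1, 1, 1, 1]
}}

```text
t: 88.9
tcp_pos: [0.5044, 0.3452, 0.0524]
eef_rot: [2.453, 1.962, 0.001]
force: [-0.1, 0.3, -3.2]
gripper_width: 0.226
gripper_force: 59.1
```

{"op": "move_arm", "data": {
  "delta_pos": [
    [0, 0, 0.0006],
    [0, 0, 0],
    [0, 0, 0],
    [0, 0, 0],
    [0, 0, 0],
    [0, 0, 0],
    [0, 0, 0],
    [0, 0, 0]
  ],
  "rotation": [
    [0, 0, 0],
    [0, 0, 0],
    [0, 0, 0],
    [0, 0, 0],
    [0, 0, 0],
    [0, 0, 0],
    [0, 0, 0],
    [0, 0, 0]
  ],
  "jaw": [1, 1, 1, 1, 1, 1, 1, 1]
}}

```text
t: 89.7
tcp_pos: [0.5043, 0.3451, 0.0516]
eef_rot: [2.453, 1.962, -0.0]
force: [-0.0, -0.6, -4.8]
gripper_width: 0.232
gripper_force: 59.1
```

{"op": "move_arm", "data": {
  "delta_pos": [
    [0, 0, 0.0006],
    [0, 0, 0.0005],
    [0, 0, 0],
    [0, 0, 0],
    [0, 0, 0],
    [0, 0, 0],
    [0, 0, 0],
    [0, 0, 0]
  ],
  "rotation": [
    [0, 0, 0],
    [0, 0, 0],
    [0, 0, 0],
    [0, 0, 0],
    [0, 0, 0],
    [0, 0, 0],
    [0, 0, 0],
    [0, 0, 0]
  ],
  "jaw": [1, 1, 1, 1, 1, 1, 1, 1]
}}

```text
t: 90.5
tcp_pos: [0.5043, 0.3452, 0.0506]
eef_rot: [2.453, 1.963, 0.0]
force: [0.1, 0.2, -2.8]
gripper_width: 0.232
gripper_force: 59.5
```

{"op": "move_arm", "data": {
  "delta_pos": [
    [0, 0, 0.0005],
    [0, 0, 0],
    [0, 0, 0],
    [0, 0, 0],
    [0, 0, 0],
    [0, 0, 0],
    [0, 0, 0],
    [0, 0, 0]
  ],
  "rotation": [
    [0, 0, 0],
    [0, 0, 0],
    [0, 0, 0],
    [0, 0, 0],
    [0, 0, 0],
    [0, 0, 0],
    [0, 0, 0],
    [0, 0, 0]
  ],
  "jaw": [1, 1, 1, 1, 1, 1, 1, 1]
}}

```text
t: 91.3
tcp_pos: [0.5043, 0.3453, 0.0505]
eef_rot: [-2.453, -1.962, -0.0]
force: [-2.9, -0.6, 3.5]
gripper_width: 0.229
gripper_force: 60.0
```

Touching; release, lift and check.

{"op": "move_arm", "data": {
  "delta_pos": [
    [0, 0, 0],
    [0, 0, 0],
    [0, 0, 0],
    [0, 0, 0],
    [0, 0, 0],
    [0, 0, 0],
    [0, 0, -0.005],
    [0, 0, -0.015]
  ],
  "rotation": [
    [0, 0, 0],
    [0, 0, 0],
    [0, 0, 0],
    [0, 0, 0],
    [0, 0, 0],
    [0, 0, 0],
    [0, 0, 0],
    [0, 0, 0]
  ],
  "jaw": [0.4, 0.2, 0, -0.5, -1, -1, -1, -1]
}}

```text
t: 92.1
tcp_pos: [0.503, 0.3445, 0.069]
eef_rot: [-2.453, -1.962, 0.006]
force: [0.2, 0.3, 0.3]
gripper_width: 1.001
gripper_force: 0.0
```

{"op": "move_arm", "data": {
  "delta_pos": [
    [0, 0, -0.03],
    [0, 0, -0.04],
    [0, 0, -0.04],
    [0, 0, -0.03],
    [0.03, -0.03, 0],
    [0.03, -0.03, 0],
    [0.03, -0.03, 0],
    [0, 0, 0]
  ],
  "rotation": [
    [0, 0, 0],
    [0, 0, 0],
    [0, 0, 0],
    [0, 0, 0],
    [0, 0, 0],
    [0, 0, 0],
    [0, 0, 0],
    [0, 0, 0]
  ],
  "jaw": [-1, -1, -1, -1, -1, -1, -1, -1]
}}

```text
t: 92.9
tcp_pos: [0.4335, 0.4563, 0.2119]
eef_rot: [-2.447, -1.968, -0.004]
force: [0.5, -0.3, -0.4]
gripper_width: 1.004
gripper_force: 0.0
```

```bash
python3 -c "
from h import *
st()
out=[]
for c in('side','top'):
  f=manip.grab_frame(c); save(f,'end'+c); out.append(f['color'][...,::-1])
  for t,z,g,y in(('bushing',.005,(.4838,.2524),YAW),('block',.005,(.4937,.2995),YAW),('corepin',.005,(.504,.346),YAW),('insert',.01,(.5345,.0145),-.194)):
   for d in manip.outline_of(t,c)[:4]:
    x,v=fit(f,t,d['mask'],*g,z,y)
    if v>.3: print(c,t,x.round(4),round(v,3))
a=np.hstack([out[0][140:380,100:430],out[1][120:290,90:300].repeat(1,0) if 0 else cv2.resize(out[1][130:290,90:310],(330,240))]);cv2.imwrite('pics/end.png',a)
"
```

```text
t 92.9 tcp [0.4335 0.4563 0.2119] yaw_y -12.39 tilt [0.0008 0.0026] w 1.004 gf 0.0 F [ 0.5 -0.3 -0.4] q [0.65 0.2  1.71 0.   1.24 0.86]
side bushing [0.4838 0.2301] 0.506
side block [0.4943 0.2957] 0.621
side corepin [0.5047 0.3417] 0.915
side insert [0.5355 0.0141] 0.947
top bushing [0.4847 0.2568] 0.834
top block [0.4936 0.2996] 0.838
top corepin [0.5031 0.3482] 0.919
top insert [0.5343 0.014 ] 0.906
```

View pics/end.png

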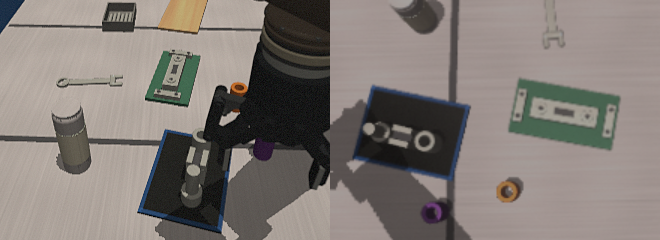

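The picture shows the three parts upright in their row on the mat, around (400,137) in the right half. The insert lies centred between the stops at (565,113), and the bystanders are untouched. The positions match those measured at the start.

```bash
python3 -c "
from h import *
print(manip.hand_in())"
```

```text
the job is handed in; nothing more can be done
None
```

The job is handed in, with no verdict shown: by the last camera check the insert lies centred on the green pad, the three parts stand upright back on their starting spots to within a few millimetres, and the spray can, pin box and wrench look untouched.

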